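# Clear the glass scoring board and square the next plate

### The arm

A 6-joint arm with a two-finger parallel gripper is mounted at the origin on a cart in front of the work surface, level with it; the furniture and walls round the work are solid. World frame = base frame: x ahead of the robot, y to its left, z up, the work surface at z = 0. Lengths are in m, angles in rad, forces in N, time in s.
With the tool pointing down it reaches from about 0.35 to 0.775 m from the base axis. Payload 7.3 kg.
Tool frame: the origin (TCP) lies at the very end of the fingers, on their centre line; the grasp point (between the pads) lies 19 mm behind it (robot.tcp_to_grasp is the z of the grasp point in the tool frame, in m); z points along the fingers, y is the line along which they close (so a half turn about z gives the same grasp; the last joint's range is limited). The gripper opens to 92 mm and grips with 3 to 60 N. Pads are 19 mm wide; open, the fingers measure 130 mm over their backs; the gripper's body (75 mm by 190 mm) begins 47 mm behind the grasp point.
Start: joints at [1.172, 0.342, 1.524, -0, 1.275, -0.146], TCP at [0.131, 0.508, 0.227] pointing down, gripper open.
Joint ranges: [-2.53, 2.53], [-0.77, 2.02], [0.04, 2.7], [-1, 4.14], [0.28, 2.66], [-3.11, 3.11]. Speed limits (rad/s): [2.57, 2.57, 3.14, 3.14, 3.14, 3.14].

### API

Orientations are given as [roll, pitch, yaw] about the fixed x, y, z axes, in that order (R = Rz(yaw) Ry(pitch) Rx(roll)).
In Python, from cell import monitor, read_camera, get_calibration, job, robot gives the robot as it stands. The module is installed in compiled form; this text tells all that it offers.
- The arm moves only by the tool send_rows, never from a script. Its argument "targets" is a list of rows, each an object with "translation": the shift along the tool's x, y, z in cm, a list of three; "spin": the turn about the tool's z in degrees; "jaw": the opening, from 0 (shut) to 1 (fully open). A call has exactly 5 rows; each row is the pose to reach, as a shift and turn from the pose commanded when the call began, along the tool's axes at that moment; what a row does not reach only later rows make up. A row lasts 1/10 s, in which the tool goes at most 50 mm and 8.59 degrees, less where a joint would pass 70% of its speed; a pose out of reach is approached as far as the arm can. A call with a gripper value outside its range is refused whole. The fingers move at their own pace and stop on an object; "force" is the grip in N (left out, the last holds). Time passes only in rows, so rows that repeat a pose let the fingers close, or fill a call up. It gives the time, the measured TCP pose, the force, the opening and the grip force at its end, in the units of the state.
- monitor.observe(): the state, without advancing time (a new reading comes with each control period).
- read_camera(name): name is "scene" or "top" or "wrist"; returns (picture, depth): 480x640x3 uint8, red, green, blue; 480x640 float32, m along the optical axis (not along the pixel's ray), 0 where there is no reading.
- get_calibration(name): a dict with "intrinsics" (3x3 intrinsics, pixels), "origin" and "orientation" of the camera in the world; the wrist camera has in their place "hand_eye" (4x4, takes a point from camera to tool coordinates, whose origin is the TCP and whose axes are the flange's). Camera axes: x right, y up, looking along -z (the intrinsics and any distortion apply to the point x, -y, -z); pixel columns grow to the right and rows downward; lengths in m; the calibration is good to about 2 mm. The wrist camera is an equidistant fisheye: a pixel r from the principal point sees the ray r / f radians off the axis. A picture is of the moment at which its call begins: read the wrist's pose just before it. get_calibration takes no time and is no camera call.
- job.hand_in(): hands the job in; it is judged then, once.
The state is a dict: "time": time; "qpos": joint angles; "qvel": joint speeds; "joint_efforts": joint torques, N m; "tool_pos": TCP position; "tool_rot": TCP orientation; "contact_force": force on the tool from outside, world axes, zero at the start; "torque": the same for the moment, N m; "opening": finger opening in m; "grip_force": force on a finger pad.
Only numpy, scipy, OpenCV 4.12 (cv2) and the standard library are available. Lean on these libraries where they do the work, as an engineer would, in place of code of your own. Each camera call takes 0.05 s, during which the arm holds its last target. There are 200 camera calls.

### The job

Get the glass scoring board ready for the next cut. Take the orange scraper block out of its leaning stand, stand it on its rubber foot and let go, then take it again from above by its back; wipe all four glass offcuts off the green mat into the steel gutter in front, and only then nudge the glass plate with the block into the board's corner until it touches both aluminium fences. Finally stand the block on its rubber foot on the bench, off the board; do not touch the glass or the offcuts with the gripper, and leave everything else where it is.

Things in the scene. Friction and masses are not known exactly. Their poses are not given: they have to be found in the camera images.
- board: Fixed glass scoring board, turned by up to 0.12 rad: grey plinth, dark green mat on top, aluminium fences along its far and left edges, steel gutter along its front. Origin on the bench under the mat's centre; x away from the robot, y left, z up. The flat mat is 40 mm above the bench, x -95 to +95, y -140 to +140 mm; its front (-x) and right (-y) edges are open.
- corner (a point): Inner corner of the two fences at mat level, board coordinates (95, 140, 40) mm, axes as the board's. The far fence's inner face is at board x = +95 mm over the whole width, the left fence's at y = +140 mm over the whole depth; both are 15 mm wide and stand 12 mm above the mat.
- gutter (a point): Middle of the gutter's floor, board coordinates (-132.5, 7.5, 4) mm, axes as the board's. Inside the gutter runs from board x -167 (front wall, 32 mm high) to -95 (the plinth), y -137 to +152 mm; its floor is 36 mm below the mat.
- plate: Green-tinted glass plate 110 (x) x 90 (y) x 6 mm, about 0.15 kg, loose, flat on the right half of the mat (wholly at board y below 0), its sides within 0.2 rad of the board's; origin at the centre of its underside. It stays this way round: its +x side goes to the far fence, its +y side to the left fence.
- plate_a (a point): The plate's far left lower corner (+55, +45, 0 mm in the plate's frame): it goes to the fence corner.
- plate_b (a point): The plate's far right lower corner (+55, -45, 0 mm).
- plate_c (a point): The plate's near left lower corner (-55, +45, 0 mm).
- offcut_1: Loose glass offcut 18 (x) x 52 (y) x 6 mm, 13 g; origin at the centre of its underside. The four offcuts lie flat on the left half of the mat, wholly between board y +8 and +132 mm, long sides within 0.25 rad of the board's y, in three rows; the strip of 36 mm along the far fence is free of them.
- offcut_2: Glass offcut like offcut_1, 16 x 46 x 6 mm.
- offcut_3: Glass offcut like offcut_1, 17 x 40 x 6 mm.
- offcut_4: Glass offcut like offcut_1, 15 x 48 x 6 mm.
- stand: Stand for the block, fixed on the bench right of the board: dark foot 90 x 120 mm and a grey pocket, 50 mm deep, that leans 25 degrees from vertical to the stand's +y. Origin on the bench near the foot's middle; z up. The pocket's rim is at most 110 mm above the bench.
- block: Orange scraper block, black rubber foot, about 0.16 kg: 24 (x, thickness) x 120 (y, length) x 60 mm (z, height). Origin at the centre of the foot's underside; z points to the back (grip, 20 mm thick from z = 24 up). It starts with its -y end 50 mm deep in the pocket, 70 mm sticking out upward; pull it out along its own +y, which leans 25 degrees from vertical. It stands by itself.
- tape_roll: Roll of beige tape, 96 mm across, 25 mm high, lying left of the board; bystander, origin under its centre.
- reagent_2: Brown glass reagent bottle with a black cap, 54 mm across, 106 mm high, standing left of the board; bystander, origin under its centre.

How it is judged:
On the way, in this order (a step that is already met when the one before it is completed fails the run):
1. the block, out of its stand, stands let go on its rubber foot (angle between block's own z axis and vertical below 0.1 rad and height (world z) of block below 0.05 m and contact force between the fingers and block below 0.1 N and linear speed of block below 0.02 m/s), for 0.2 s.
2. all four offcuts lie in the gutter, the plate not yet in the corner (x of offcut_1 in the frame of gutter between -0.04 and 0.04 m and y of offcut_1 in the frame of gutter between -0.148 and 0.148 m and z of each of offcut_1, offcut_2, offcut_3, offcut_4 in the frame of gutter below 0.031 m and x of offcut_2 in the frame of gutter between -0.04 and 0.04 m and y of offcut_2 in the frame of gutter between -0.148 and 0.148 m and x of offcut_3 in the frame of gutter between -0.04 and 0.04 m and y of offcut_3 in the frame of gutter between -0.148 and 0.148 m and x of offcut_4 in the frame of gutter between -0.04 and 0.04 m and y of offcut_4 in the frame of gutter between -0.148 and 0.148 m and not (x of plate_a in the frame of corner between -0.002 and 0.002 m and x of plate_b in the frame of corner above -0.002 m and y of plate_a in the frame of corner between -0.002 and 0.002 m and y of plate_c in the frame of corner above -0.002 m and z of plate in the frame of corner between -0.003 and 0.003 m and angle between plate's own z axis and vertical below 0.03 rad)), for 0.2 s.
3. the plate touches both fences (x of plate_a in the frame of corner between -0.002 and 0.002 m and x of plate_b in the frame of corner above -0.002 m and y of plate_a in the frame of corner between -0.002 and 0.002 m and y of plate_c in the frame of corner above -0.002 m and z of plate in the frame of corner between -0.003 and 0.003 m and angle between plate's own z axis and vertical below 0.03 rad), for 0.2 s.
At the end, for the whole second after the job is handed in: All four offcuts lie in the gutter, below the mat; the plate lies flat on the mat with its far and left edges within 2 mm of the fences at both ends of each edge; the block stands let go on its rubber foot on the bench (not on the board), within 0.1 rad of upright (all of step 3 and x of offcut_1 in the frame of gutter between -0.04 and 0.04 m and y of offcut_1 in the frame of gutter between -0.148 and 0.148 m and z of each of offcut_1, offcut_2, offcut_3, offcut_4 in the frame of gutter below 0.031 m and x of offcut_2 in the frame of gutter between -0.04 and 0.04 m and y of offcut_2 in the frame of gutter between -0.148 and 0.148 m and x of offcut_3 in the frame of gutter between -0.04 and 0.04 m and y of offcut_3 in the frame of gutter between -0.148 and 0.148 m and x of offcut_4 in the frame of gutter between -0.04 and 0.04 m and y of offcut_4 in the frame of gutter between -0.148 and 0.148 m and angle between block's own z axis and vertical below 0.1 rad and height (world z) of block below 0.006 m and contact force between the fingers and block below 0.1 N and linear speed of block below 0.02 m/s); the robot touches nothing.
It fails at once if the gripper or arm touches the glass plate (contact force between any of the fingers, the arm and plate above 0.5 N).
It fails at once if the gripper or arm touches an offcut (contact force between any of the fingers, the arm and offcut_1 above 0.5 N or contact force between any of the fingers, the arm and offcut_2 above 0.5 N or contact force between any of the fingers, the arm and offcut_3 above 0.5 N or contact force between any of the fingers, the arm and offcut_4 above 0.5 N).
It fails at once if the tape roll or the brown bottle is moved more than 15 mm (distance of any of tape_roll, reagent_2 from where it was at the start of the episode above 0.015 m).
It also fails if it takes over 72 s, if anything falls off the work surface, if the arm or the gripper's body presses on something with over 40 N, if the wrist force passes 120 N, or if a joint passes its speed limit or range.

## Working session

There is one attempt and no reset: what is moved stays moved. The work goes in short steps, Python scripts to look and compute and a tool call to move; the robot and the scene stay as the last step left them, time stands still between calls to the robot, and variables do not carry over. Pictures are saved under pics/ and viewed, at most 10 in all, crops included, and the job is handed in when it is done.

Besides the shell and the picture viewer there is one more tool, called after "Emit:" as a command line: name --argument value ..., lists and objects as JSON in quotes. send_rows: Moves the arm, as the interface text tells. Its arguments: {"type":"object","properties":{"targets":{"type":"array"},"force":{"type":"number"}},"required":["targets"]}

```bash
mkdir -p pics; cat > h.py <<'E'
import numpy as np, cv2
from cell import monitor, read_camera, get_calibration, job, robot
from scipy.spatial.transform import Rotation as Ro
def shot(n):
    p,d=read_camera(n); np.savez(f'{n}.npz',p=p,d=d); return p,d
def load(n):
    z=np.load(f'{n}.npz'); return z['p'],z['d']
def Rc(c):
    o=np.array(c['orientation']); return o if o.shape==(3,3) else Ro.from_euler('xyz',o).as_matrix()
def cloud(n,d):
    c=get_calibration(n); K=np.array(c['intrinsics']); v,u=np.mgrid[:480,:640]
    P=np.stack([(u-K[0,2])/K[0,0]*d,-(v-K[1,2])/K[1,1]*d,-d],-1)
    return P@Rc(c).T+np.array(c['origin'])
def ray(n,uv,z):
    c=get_calibration(n); K=np.array(c['intrinsics']); uv=np.atleast_2d(uv).astype(float)
    r=np.stack([(uv[:,0]-K[0,2])/K[0,0],-(uv[:,1]-K[1,2])/K[1,1],-np.ones(len(uv))],-1)@Rc(c).T
    o=np.array(c['origin']); return o+r*((z-o[2])/r[:,2])[:,None]
E
python3 - <<'E'
from h import *
for n in('scene','top'):
    p,d=shot(n); cv2.imwrite(f'pics/{n}0.png',p[...,::-1]); c=get_calibration(n); print({k:np.round(np.array(v),3).tolist() if k!='x' else v for k,v in c.items() if not isinstance(v,str)})
s=monitor.observe(); print({k:np.round(v,3).tolist() for k,v in s.items()}, robot.tcp_to_grasp)
E
```

```text
{'intrinsics': [[537.575, 0.0, 327.165], [0.0, 537.575, 243.827], [0.0, 0.0, 1.0]], 'origin': [-0.099, -0.657, 0.893], 'orientation': [0.834, -0.006, -0.754]}
{'intrinsics': [[442.77, 0.0, 322.523], [0.0, 442.77, 242.0], [0.0, 0.0, 1.0]], 'origin': [0.386, -0.019, 1.069], 'orientation': [0.133, -0.02, -1.599]}
{'time': 0.1, 'qpos': [1.172, 0.343, 1.525, -0.0, 1.275, -0.146], 'qvel': [0.001, 0.0, -0.003, 0.001, -0.0, 0.002], 'joint_efforts': [0.001, -43.201, -24.469, 0.072, 0.053, -0.0], 'tool_pos': [0.131, 0.508, 0.226], 'tool_rot': [-3.14, -0.0, 2.889], 'contact_force': [0.125, 0.123, -0.045], 'torque': [-0.014, 0.067, -0.011], 'grip_force': 0.0, 'opening': 0.092} -0.0188
```

View pics/top0.png

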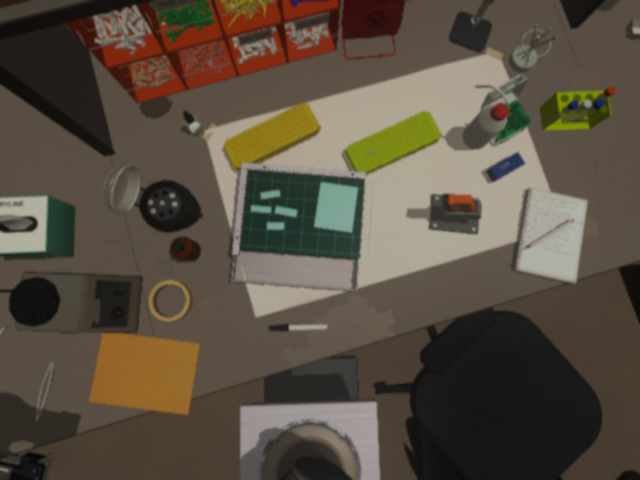

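View pics/scene0.png

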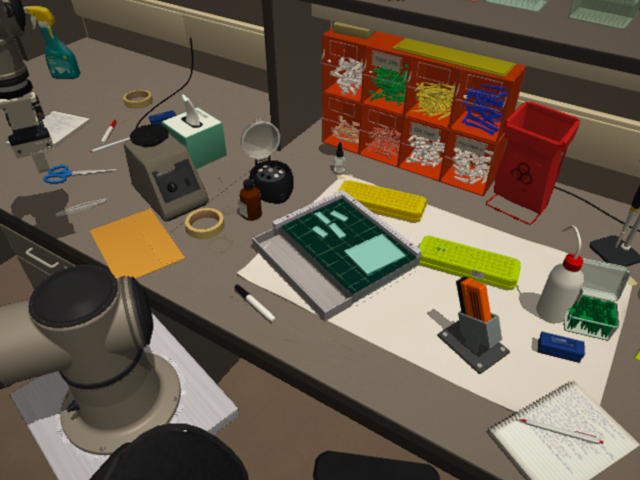

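```bash
python3 - <<'E'
from h import *
p,d=load('top'); ps,ds=load('scene')
a=cv2.resize(p[150:300,225:375],None,fx=4,fy=4,interpolation=cv2.INTER_CUBIC)[:, :600]
b=cv2.resize(ps[265:375,430:530],None,fx=4,fy=4,interpolation=cv2.INTER_CUBIC)
o=np.zeros((600,800,3),np.uint8); o[:480,:480]=cv2.resize(a,(480,480)); o[:352,480:800]=cv2.resize(b,(320,352))
o[352:600,480:800]=cv2.resize(p[180:242,420:500],(320,248),interpolation=cv2.INTER_CUBIC)
cv2.imwrite('pics/c0.png',o[...,::-1])
for n,(q,dd),box in(('top',(p,d),(slice(185,240),slice(405,490))),('scene',(ps,ds),(slice(270,345),slice(440,515)))):
    C=cloud(n,dd); h=cv2.cvtColor(q,cv2.COLOR_RGB2HSV); m=np.zeros(dd.shape,bool); m[box]=1
    org=(h[...,0]<15)&(h[...,1]>150)&(h[...,2]>60)&m&(dd>0)
    X=C[org]; print(n,'orange',org.sum(),X.min(0),X.max(0))
    # surface normals clusters for orange + all
    hh=C[m&(dd>0)]; print('heights hist',np.histogram(hh[:,2],bins=np.arange(-.02,.2,.02)))
    mat=C[225 if n=='top' else 235, 310 if n=='top' else 340]; print('sample',mat)
# plane-top table
C=cloud('top',d); 
for uv in((280,230),(340,205),(300,270),(420,200),(400,280),(440,228),(475,230),(170,300)): print(uv,C[uv[1],uv[0]].round(4),p[uv[1],uv[0]])
E
```

```text
top orange 256 [ 0.57837845 -0.39529563  0.07892188] [ 0.6058717  -0.31320494  0.16301191]
heights hist (array([1297, 2453,   34,   69,  130,  160,  112,  107,  278,   15]), array([-0.02,  0.  ,  0.02,  0.04,  0.06,  0.08,  0.1 ,  0.12,  0.14,
        0.16,  0.18]))
sample [ 0.56432918 -0.01580506  0.04061059]
scene orange 821 [ 0.57605999 -0.39071403  0.0770929 ] [ 0.60573251 -0.31064746  0.1603149 ]
heights hist (array([1769, 1220,  534,  264,  397,  485,  315,  323,  297,    2]), array([-0.02,  0.  ,  0.02,  0.04,  0.06,  0.08,  0.1 ,  0.12,  0.14,
        0.16,  0.18]))
sample [0.58888929 0.02232262 0.0440141 ]
(280, 230) [0.5545 0.055  0.0385] [55 78 68]
(340, 205) [ 0.6093 -0.0877  0.0469] [126 163 148]
(300, 270) [0.4614 0.011  0.0061] [147 137 131]
(420, 200) [ 0.6269 -0.2891  0.0027] [176 168 151]
(400, 280) [ 0.431  -0.229   0.0041] [95 85 73]
(440, 228) [ 0.555  -0.3333  0.0063] [75 71 67]
(475, 230) [ 0.547  -0.4167  0.0128] [108 101  96]
(170, 300) [0.3987 0.3213 0.0007] [91 79 67]
```

View pics/c0.png

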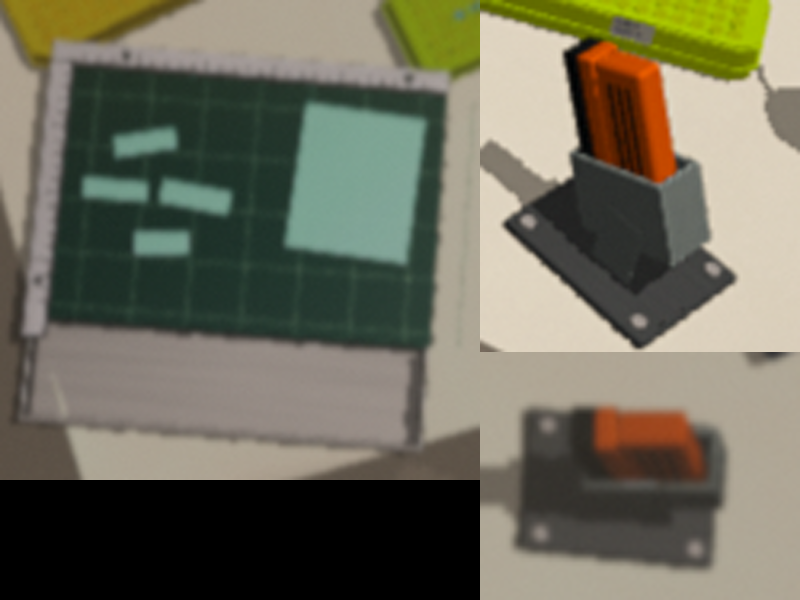

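```bash
cat > m.py <<'E'
from h import *
def board(p):
    h=cv2.cvtColor(p,cv2.COLOR_RGB2HSV)
    roi=np.zeros(p.shape[:2],np.uint8); roi[155:270,230:372]=1
    p=p.astype(int)
    g=((p[...,1]-p[...,0]>8)&(h[...,1]>40)&(h[...,0]>65)&(h[...,0]<105)).astype(np.uint8)*roi
    return g,h
def rect(P):
    r=cv2.minAreaRect((P[:,:2]*1000).astype(np.float32)); return r
E
python3 - <<'E'
from m import *
p,d=load('top'); g,h=board(p)
g=cv2.morphologyEx(g,cv2.MORPH_CLOSE,np.ones((5,5),np.uint8))
cs,_=cv2.findContours(g,cv2.RETR_EXTERNAL,cv2.CHAIN_APPROX_NONE); c=max(cs,key=cv2.contourArea)[:,0]
P=ray('top',c,.04); r=rect(P); print('mat',r); print(np.round(cv2.boxPoints(r),1).tolist())
lt=(g>0)&(p[...,1]>105)
n,l,st,ce=cv2.connectedComponentsWithStats(lt.astype(np.uint8),connectivity=4)
for i in range(1,n):
    if st[i,4]<40: continue
    k,_=cv2.findContours((l==i).astype(np.uint8),cv2.RETR_EXTERNAL,cv2.CHAIN_APPROX_NONE)
    r=rect(ray('top',k[0][:,0],.046)); print(st[i].tolist(),[np.round(x,1) for x in r],np.round(cv2.boxPoints(r),0).tolist())
C=cloud('top',d)
m=np.zeros(d.shape,bool); m[185:240,425:486]=1
dk=(m&(p.max(-1)<115)).astype(np.uint8)
n,l,st,ce=cv2.connectedComponentsWithStats(dk); i=1+np.argmax(st[1:,4]); k,_=cv2.findContours((l==i).astype(np.uint8),0,1); print('foot',rect(ray('top',k[0][:,0],.008)),cv2.boxPoints(rect(ray('top',k[0][:,0],.008))))
for n in('scene','top'):
    q,dd=load(n); C=cloud(n,dd); hh=cv2.cvtColor(q,cv2.COLOR_RGB2HSV); m=np.zeros(dd.shape,bool)
    m[(slice(185,240),slice(405,490)) if n=='top' else (slice(270,345),slice(440,515))]=1
    o=(hh[...,0]<15)&(hh[...,1]>150)&(hh[...,2]>60)&m&(dd>0)&(C[...,2]>.11); X=C[o]
    # yaw search: front face = min-x plane; profile by ransac
    rng=np.random.default_rng(0); rem=X
    for _ in range(3):
        best=None
        for t in range(400):
            a=rem[rng.choice(len(rem),3,False)]; nn=np.cross(a[1]-a[0],a[2]-a[0]); L=np.linalg.norm(nn)
            if L<1e-6: continue
            nn/=L; inl=abs((rem-a[0])@nn)<.0015
            if best is None or inl.sum()>best.sum(): best=inl
        Y=rem[best]; c0=Y.mean(0); nn=np.linalg.svd(Y-c0)[2][2]; print(n,len(Y),c0.round(4),nn.round(3),Y.min(0).round(3),Y.max(0).round(3)); rem=rem[~best]
        if len(rem)<30: break
E
```

```text
mat ((591.1560668945312, 1.419708251953125), (276.91668701171875, 188.67799377441406), 83.91455078125)
[[482.70001220703125, -126.30000305175781], [670.2999877929688, -146.3000030517578], [699.5999755859375, 129.10000610351562], [512.0, 149.10000610351562]]
[314, 182, 44, 51, 1777] [array([605.9, -77.9]), array([ 91. , 111.3]), np.float64(80.3)] [[543.0, -113.0], [653.0, -132.0], [668.0, -42.0], [559.0, -24.0]]
[261, 190, 19, 9, 128] [array([639.9,  76.9]), array([15.9, 44.5]), np.float64(8.4)] [[629.0, 98.0], [635.0, 54.0], [651.0, 56.0], [645.0, 100.0]]
[251, 205, 20, 8, 130] [array([605.1,  99.4]), array([45.8, 15.5]), np.float64(83.8)] [[595.0, 77.0], [610.0, 76.0], [615.0, 121.0], [600.0, 123.0]]
[275, 206, 22, 11, 169] [array([598.1,  40.7]), array([51.7, 18.3]), np.float64(77.1)] [[583.0, 17.0], [601.0, 13.0], [613.0, 64.0], [595.0, 68.0]]
[267, 222, 17, 8, 132] [array([564.2,  66. ]), array([37.5, 16.6]), np.float64(88.6)] [[555.0, 47.0], [572.0, 47.0], [573.0, 85.0], [556.0, 85.0]]
foot ((591.6468505859375, -366.186279296875), (136.21475219726562, 92.05123138427734), 82.16767120361328) [[ 536.7693  -427.38617]
 [ 627.9618  -439.93042]
 [ 646.5244  -304.9864 ]
 [ 555.3319  -292.44214]]
scene 241 [ 0.5828 -0.3435  0.1334] [-0.997  0.054  0.059] [ 0.578 -0.379  0.11 ] [ 0.586 -0.311  0.16 ]
scene 119 [ 0.5879 -0.3671  0.1354] [ 0.182  0.889 -0.421] [ 0.578 -0.38   0.11 ] [ 0.596 -0.355  0.16 ]
scene 91 [ 0.593  -0.3323  0.1492] [0.027 0.396 0.918] [ 0.58  -0.353  0.139] [ 0.606 -0.311  0.159]
top 130 [ 0.5928 -0.3342  0.1509] [-0.043 -0.382 -0.923] [ 0.583 -0.358  0.141] [ 0.605 -0.314  0.161]
top 44 [ 0.5923 -0.336   0.1543] [-0.014 -0.406 -0.914] [ 0.582 -0.356  0.144] [ 0.606 -0.314  0.163]
top 31 [ 0.5898 -0.3401  0.1504] [-0.053  0.42   0.906] [ 0.581 -0.359  0.139] [ 0.604 -0.316  0.159]
```

```bash
cat > plan.py <<'E'
# plan(calls): calls = list of targets (x,y,z,yaw_deg) in m; prints the shift (cm, tool axes) and spin from the previous target
from h import *
def st():
    s=monitor.observe(); return np.array(s['tool_pos']),np.degrees(s['tool_rot'][2]),s
def plan(T,start=None):
    if start is None: p,y,s=st()
    else: p,y=np.array(start[:3]),start[3]
    print('from',p.round(4),round(y,2))
    for t in T:
        d=(np.array(t[:3])-p)*100; c,sn=np.cos(np.radians(y)),np.sin(np.radians(y))
        sp=-((t[3]-y+180)%360-180)
        print('shift',np.round([d[0]*c+d[1]*sn,d[0]*sn-d[1]*c,-d[2]],2).tolist(),'spin',round(sp,1),'len %.1f'%np.linalg.norm(d),' per row(/5)',np.round(np.array([d[0]*c+d[1]*sn,d[0]*sn-d[1]*c,-d[2]])/5,2).tolist())
        p,y=np.array(t[:3]),t[3]
O=np.array([.5912,.0014]); BY=-6.1
def b2w(bx,by,z,yawb):  # board mm -> world target
    c,s=np.cos(np.radians(BY)),np.sin(np.radians(BY))
    return (O[0]+(bx*c-by*s)/1000,O[1]+(bx*s+by*c)/1000,z,yawb+BY)
E
python3 -c "
from plan import *
plan([(.30,.36,.25,135),(.45,.19,.25,105),(.52,-.03,.25,82.5),(.575,-.24,.25,82.5),(.591,-.35,.22,82.5)])"
```

```text
from [0.1312 0.508  0.2261] 165.51
shift [-20.05, -10.1, -2.39] spin 30.5 len 22.6  per row(/5) [-4.01, -2.02, -0.48]
shift [-22.63, -1.41, -0.0] spin 30 len 22.7  per row(/5) [-4.53, -0.28, -0.0]
shift [-23.06, 1.07, -0.0] spin 22.5 len 23.1  per row(/5) [-4.61, 0.21, -0.0]
shift [-20.1, 8.19, -0.0] spin -0.0 len 21.7  per row(/5) [-4.02, 1.64, -0.0]
shift [-10.7, 3.02, 3.0] spin -0.0 len 11.5  per row(/5) [-2.14, 0.6, 0.6]
```

Emit:
send_rows --targets '[{"translation":[-4,-2,-0.5],"spin":6,"jaw":1},{"translation":[-8,-4,-1],"spin":12,"jaw":1},{"translation":[-12,-6,-1.4],"spin":18,"jaw":1},{"translation":[-16,-8,-1.9],"spin":24,"jaw":1},{"translation":[-20,-10,-2.4],"spin":30.5,"jaw":1}]'

```text
time: 0.6
tool_pos: [0.3008, 0.36, 0.2507]
tool_rot: [-3.141, -0.0, 2.352]
contact_force: [0.7, -0.0, -0.4]
opening: 0.0917
grip_force: 0.0
```

Emit:
send_rows --targets '[{"translation":[-4.5,-0.3,0],"spin":6,"jaw":1},{"translation":[-9,-0.6,0],"spin":12,"jaw":1},{"translation":[-13.5,-0.8,0],"spin":18,"jaw":1},{"translation":[-18,-1.1,0],"spin":24,"jaw":1},{"translation":[-22.6,-1.4,0],"spin":30,"jaw":1}]'

```text
time: 1.1
tool_pos: [0.4506, 0.1903, 0.2505]
tool_rot: [-3.141, -0.0, 1.829]
contact_force: [0.2, 0.7, 0.1]
opening: 0.0921
grip_force: 0.0
```

Emit:
send_rows --targets '[{"translation":[-4.6,0.2,0],"spin":4.5,"jaw":1},{"translation":[-9.2,0.4,0],"spin":9,"jaw":1},{"translation":[-13.8,0.6,0],"spin":13.5,"jaw":1},{"translation":[-18.4,0.8,0],"spin":18,"jaw":1},{"translation":[-23.1,1.1,0],"spin":22.5,"jaw":1}]'

```text
time: 1.6
tool_pos: [0.5204, -0.0302, 0.2505]
tool_rot: [-3.141, -0.0, 1.437]
contact_force: [0.9, 0.7, 0.1]
opening: 0.0917
grip_force: 0.0
```

Emit:
send_rows --targets '[{"translation":[-4,1.6,0],"spin":0,"jaw":1},{"translation":[-8,3.3,0],"spin":0,"jaw":1},{"translation":[-12,4.9,0],"spin":0,"jaw":1},{"translation":[-16,6.6,0],"spin":0,"jaw":1},{"translation":[-20.1,8.2,0],"spin":0,"jaw":1}]'

```text
time: 2.1
tool_pos: [0.5755, -0.24, 0.2502]
tool_rot: [-3.141, -0.001, 1.44]
contact_force: [1.2, -1.0, 1.1]
opening: 0.0917
grip_force: 0.0
```

Emit:
send_rows --targets '[{"translation":[-3.5,1,1],"spin":0,"jaw":1},{"translation":[-7,2,2],"spin":0,"jaw":1},{"translation":[-10.7,3,3],"spin":0,"jaw":1},{"translation":[-10.7,3,3],"spin":0,"jaw":1},{"translation":[-10.7,3,3],"spin":0,"jaw":1}]'

```text
time: 2.6
tool_pos: [0.5907, -0.3488, 0.2191]
tool_rot: [-3.139, -0.002, 1.439]
contact_force: [-0.2, 0.3, 1.1]
opening: 0.0918
grip_force: 0.0
```

```bash
python3 - <<'E'
from plan import *
p,y,s=st(); print(p,y)
q,d=shot('wrist'); c=get_calibration('wrist'); print({k:np.round(np.array(v),3).tolist() for k,v in c.items() if not isinstance(v,str)})
cv2.imwrite('pics/w1.png',q[...,::-1])
E
```

```text
[ 0.59070477 -0.34883128  0.21914113] 82.426611598033
{'intrinsics': [[371.648, 0.0, 318.479], [0.0, 371.648, 237.38], [0.0, 0.0, 1.0]], 'hand_eye': [[0.0, 0.962, 0.273, 0.072], [1.0, -0.0, -0.001, -0.0], [-0.0, 0.273, -0.962, -0.157], [0.0, 0.0, 0.0, 1.0]]}
```

View pics/w1.png

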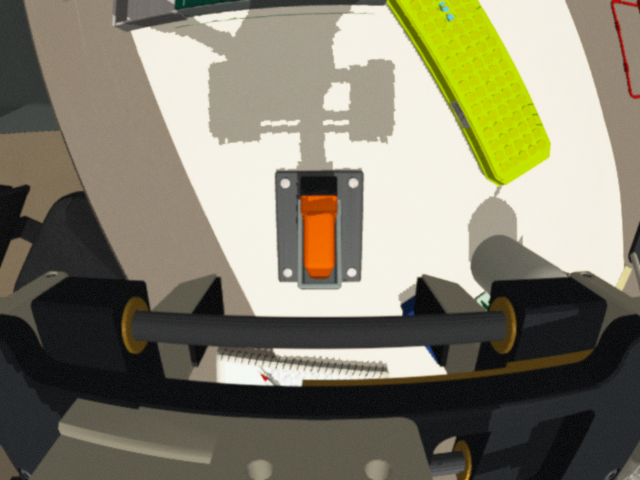

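Emit:
send_rows --targets '[{"translation":[0,0,4],"spin":0,"jaw":1},{"translation":[0,0,7.5],"spin":0,"jaw":1},{"translation":[0,0,10],"spin":0,"jaw":1},{"translation":[0,0,10.2],"spin":0,"jaw":0.6},{"translation":[0,0,10.2],"spin":0,"jaw":0.4}]' --force 25

```text
time: 3.15
tool_pos: [0.5918, -0.3474, 0.1196]
tool_rot: [3.141, -0.0, 1.441]
contact_force: [0.6, 0.1, 0.9]
opening: 0.08
grip_force: 0.0
```

Emit:
send_rows --targets '[{"translation":[0,0,0],"spin":0,"jaw":0.2},{"translation":[0,0,0],"spin":0,"jaw":0},{"translation":[0,0,0],"spin":0,"jaw":0},{"translation":[0,0,0],"spin":0,"jaw":0},{"translation":[0,0,0],"spin":0,"jaw":0}]' --force 25

```text
time: 3.65
tool_pos: [0.5914, -0.3485, 0.119]
tool_rot: [3.141, 0.0, 1.44]
contact_force: [-0.4, 0.0, -0.1]
opening: 0.0404
grip_force: 0.0
```

Emit:
send_rows --targets '[{"translation":[0,0,0],"spin":0,"jaw":0},{"translation":[0,0,0],"spin":0,"jaw":0},{"translation":[0,0,0],"spin":0,"jaw":0},{"translation":[0,0,0],"spin":0,"jaw":0},{"translation":[0,0,0],"spin":0,"jaw":0}]' --force 25

```text
time: 4.15
tool_pos: [0.5912, -0.3484, 0.1186]
tool_rot: [-3.141, -0.0, 1.44]
contact_force: [0.1, -0.8, -0.6]
opening: 0.0197
grip_force: 25.0
```

Emit:
send_rows --targets '[{"translation":[0.4,0,-0.9],"spin":0,"jaw":0},{"translation":[0.8,0,-1.8],"spin":0,"jaw":0},{"translation":[1.5,0,-3.2],"spin":0,"jaw":0},{"translation":[2.3,0,-4.9],"spin":0,"jaw":0},{"translation":[3.2,0,-6.8],"spin":0,"jaw":0}]' --force 25

```text
time: 4.65
tool_pos: [0.5955, -0.3157, 0.1882]
tool_rot: [3.141, -0.0, 1.44]
contact_force: [0.5, -0.5, -2.1]
opening: 0.0197
grip_force: 25.0
```

```bash
python3 - <<'E'
from plan import *
p,y,s=st(); print(p,y,s['opening'],s['grip_force'],s['contact_force'])
q,d=shot('scene'); cv2.imwrite('pics/s1.png',cv2.resize(q[200:380,380:560],None,fx=3,fy=3)[...,::-1])
plan([(.45,-.30,.21,82.5),(.45,-.285,.14,82.5)])
E
```

```text
[ 0.59554432 -0.31568399  0.18823461] 82.52430227506424 0.019666839931317785 24.99356836080551 [ 0.54655775 -0.49773887 -2.07713297]
from [ 0.5972 -0.3149  0.1925] 82.59
shift [-0.42, -14.79, -1.75] spin 0.1 len 14.9  per row(/5) [-0.08, -2.96, -0.35]
shift [1.49, -0.2, 7.0] spin -0.0 len 7.2  per row(/5) [0.3, -0.04, 1.4]
```

View pics/s1.png

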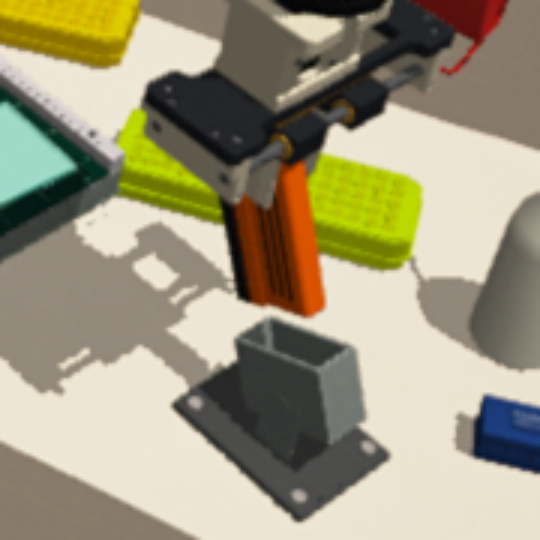

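Emit:
send_rows --targets '[{"translation":[0,0,-3],"spin":0,"jaw":0},{"translation":[0.2,-3.5,-3],"spin":0,"jaw":0},{"translation":[0.4,-7.5,-3],"spin":0,"jaw":0},{"translation":[0.6,-11.5,-3],"spin":0,"jaw":0},{"translation":[0.6,-14.8,-3],"spin":0,"jaw":0}]' --force 25

```text
time: 5.2
tool_pos: [0.4477, -0.2903, 0.2173]
tool_rot: [3.141, -0.0, 1.441]
contact_force: [0.1, -0.5, -1.7]
opening: 0.0196
grip_force: 25.0
```

Emit:
send_rows --targets '[{"translation":[0,0,3],"spin":0,"jaw":0},{"translation":[0,0,7],"spin":0,"jaw":0},{"translation":[0,0,10],"spin":0,"jaw":0},{"translation":[0,0,12],"spin":0,"jaw":0},{"translation":[0,0,12.4],"spin":0,"jaw":0}]' --force 25

```text
time: 5.7
tool_pos: [0.4485, -0.2902, 0.0909]
tool_rot: [-3.138, -0.002, 1.44]
contact_force: [-0.3, 0.4, -1.5]
opening: 0.0199
grip_force: 25.0
```

```bash
python3 - <<'E'
from plan import *
p,y,s=st(); print(p,y,s['opening'],s['grip_force'],s['contact_force'])
q,d=shot('scene'); C=cloud('scene',d); h=cv2.cvtColor(q,cv2.COLOR_RGB2HSV)
o=(h[...,0]<15)&(h[...,1]>150)&(h[...,2]>60)&(abs(C[...,0]-p[0])<.04)&(abs(C[...,1]-p[1])<.12)&(C[...,2]<.2)
X=C[o]; print(o.sum(),X.min(0),X.max(0),X[X[:,2].argsort()[:8]].round(3))
u=X[:,1:]-X[:,1:].mean(0)
for w in np.linspace(.01,.13,7): 
    k=abs(X[:,2]-w)<.006; print(round(w,3),X[k,1].min().round(4) if k.any() else '',X[k,1].max().round(4) if k.any() else '')
cv2.imwrite('pics/s2.png',cv2.resize(q[220:400,300:480],None,fx=3,fy=3)[...,::-1])
E
```

```text
[ 0.44851709 -0.29020976  0.09093838] 82.52728407632632 0.019916541253521318 24.9971142411232 [-0.31624494  0.36871068 -1.45920665]
834 [ 0.40885768 -0.34596228 -0.00462154] [ 0.45524569 -0.27178664  0.16416378] [[ 0.45  -0.321 -0.005]
 [ 0.448 -0.312 -0.005]
 [ 0.442 -0.301 -0.005]
 [ 0.448 -0.317 -0.003]
 [ 0.447 -0.31  -0.003]
 [ 0.449 -0.326 -0.002]
 [ 0.444 -0.309 -0.001]
 [ 0.437 -0.312  0.009]]
0.01 -0.3211 -0.2976
0.03 -0.346 -0.2884
0.05 -0.3404 -0.281
0.07 -0.3304 -0.2732
0.09 -0.3206 -0.2982
0.11 -0.3124 -0.2988
0.13
```

View pics/s2.png

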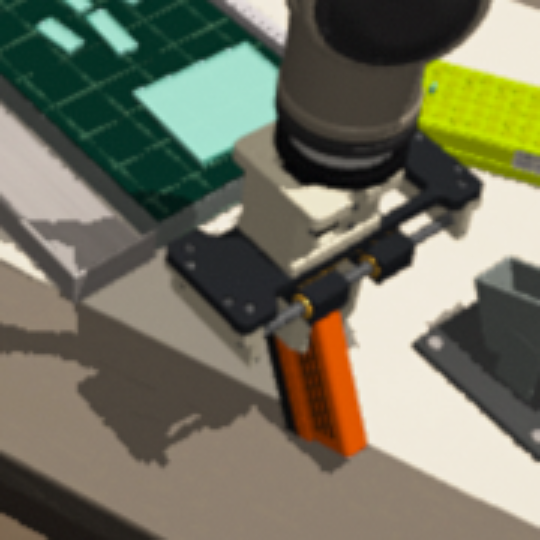

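Emit:
send_rows --targets '[{"translation":[0,0,0.1],"spin":0,"jaw":0},{"translation":[0,0,0.2],"spin":0,"jaw":0},{"translation":[0,0,0.3],"spin":0,"jaw":0},{"translation":[0,0,0.3],"spin":0,"jaw":0},{"translation":[0,0,0.3],"spin":0,"jaw":0}]' --force 10

```text
time: 6.25
tool_pos: [0.4496, -0.2916, 0.0901]
tool_rot: [3.141, 0.0, 1.44]
contact_force: [-0.7, 0.6, -2.0]
opening: 0.02
grip_force: 10.0
```

Emit:
send_rows --targets '[{"translation":[0,0,0.1],"spin":0,"jaw":0},{"translation":[0,0,0.2],"spin":0,"jaw":0},{"translation":[0,0,0.3],"spin":0,"jaw":0},{"translation":[0,0,0.4],"spin":0,"jaw":0},{"translation":[0,0,0.4],"spin":0,"jaw":0}]' --force 10

```text
time: 6.75
tool_pos: [0.4499, -0.2922, 0.0874]
tool_rot: [3.14, 0.002, 1.44]
contact_force: [-2.6, 0.6, 11.4]
opening: 0.0202
grip_force: 10.0
```

Emit:
send_rows --targets '[{"translation":[1.2,0,0.1],"spin":0,"jaw":0},{"translation":[2.4,0,0.3],"spin":0,"jaw":0},{"translation":[3.6,0,0.7],"spin":0,"jaw":0},{"translation":[4.7,0,1.2],"spin":0,"jaw":0},{"translation":[5.8,0,1.9],"spin":0,"jaw":0}]' --force 10

```text
time: 7.25
tool_pos: [0.4574, -0.233, 0.0663]
tool_rot: [3.141, 0.0, 1.44]
contact_force: [0.5, -1.6, 0.5]
opening: 0.0198
grip_force: 11.7
```

```bash
python3 - <<'E'
from plan import *
p,y,s=st(); print(p,y,s['opening'],s['grip_force'],s['contact_force'])
q,d=shot('scene'); cv2.imwrite('pics/s3.png',cv2.resize(q[220:400,300:480],None,fx=3,fy=3)[...,::-1])
E
```

```text
[ 0.45743251 -0.23300549  0.06631934] 82.5318309633439 0.019847244324894854 11.664315992966294 [ 0.45105046 -1.59051106  0.47333002]
```

View pics/s3.png

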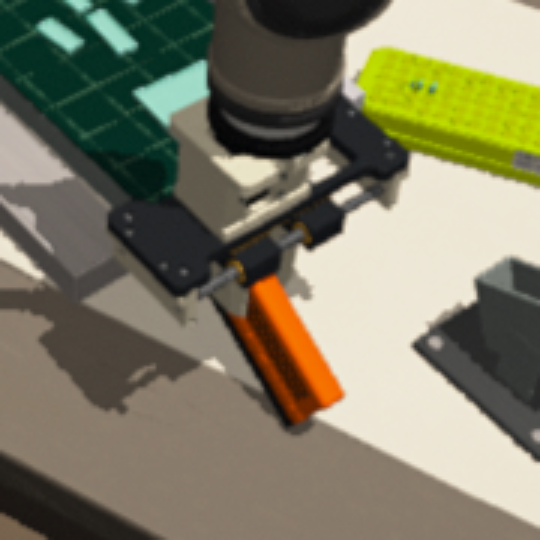

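Emit:
send_rows --targets '[{"translation":[1,0,0.7],"spin":0,"jaw":0},{"translation":[1.9,0,1.6],"spin":0,"jaw":0},{"translation":[2.6,0,2.5],"spin":0,"jaw":0},{"translation":[3.3,0,3.5],"spin":0,"jaw":0},{"translation":[3.8,0,4.3],"spin":0,"jaw":0}]' --force 10

```text
time: 7.8
tool_pos: [0.462, -0.1962, 0.0235]
tool_rot: [-3.142, 0.001, 1.441]
contact_force: [-24.9, -12.4, 84.3]
opening: 0.02
grip_force: 46.5
```

Emit:
send_rows --targets '[{"translation":[0,0,0],"spin":0,"jaw":0},{"translation":[0,0,0.1],"spin":0,"jaw":0},{"translation":[0,0,0.2],"spin":0,"jaw":0},{"translation":[0,0,0.2],"spin":0,"jaw":0},{"translation":[0,0,0.2],"spin":0,"jaw":0}]' --force 10

```text
time: 8.3
tool_pos: [0.4618, -0.1965, 0.0239]
tool_rot: [3.141, 0.001, 1.44]
contact_force: [-9.0, 2.5, 30.9]
opening: 0.0196
grip_force: 24.0
```

```bash
python3 - <<'E'
from plan import *
p,y,s=st(); print(p,y,s['opening'],s['grip_force'],s['contact_force'])
q,d=shot('scene'); C=cloud('scene',d); h=cv2.cvtColor(q,cv2.COLOR_RGB2HSV)
o=(h[...,0]<15)&(h[...,1]>150)&(h[...,2]>60)&(abs(C[...,0]-p[0])<.05)&(abs(C[...,1]-p[1]+.04)<.12)&(C[...,2]<.1)
X=C[o]; t=X[X[:,2]>np.quantile(X[:,2],.9)]; print(o.sum(),X.min(0),X.max(0))
for w in np.arange(-.3,-.15,.015):
    k=abs(X[:,1]-w)<.005; 
    if k.sum()>5: print(round(w,3),X[k,2].max().round(4),X[k,2].min().round(4))
cv2.imwrite('pics/s4.png',cv2.resize(q[220:400,300:480],None,fx=3,fy=3)[...,::-1])
E
```

```text
[ 0.46177425 -0.19654728  0.02394389] 82.52808308383294 0.019625857344806433 23.973385468125343 [-9.0276755   2.45158951 30.94782016]
791 [ 0.42646248 -0.29270623  0.0090615 ] [ 0.46925419 -0.19731463  0.09570465]
-0.285 0.0624 0.0114
-0.27 0.061 0.01
-0.255 0.061 0.0101
-0.24 0.0613 0.0116
-0.225 0.0957 0.0102
-0.21 0.0602 0.0094
```

Emit:
send_rows --targets '[{"translation":[0,0,-0.1],"spin":0,"jaw":0},{"translation":[0,0,-0.2],"spin":0,"jaw":0},{"translation":[0,0,-0.2],"spin":0,"jaw":0.3},{"translation":[0,0,-0.2],"spin":0,"jaw":0.5},{"translation":[0,0,-0.2],"spin":0,"jaw":0.5}]' --force 10

```text
time: 8.85
tool_pos: [0.4616, -0.1959, 0.0232]
tool_rot: [-3.141, -0.001, 1.44]
contact_force: [0.5, 0.6, 0.3]
opening: 0.0387
grip_force: 0.0
```

Emit:
send_rows --targets '[{"translation":[0,0,0],"spin":0,"jaw":0.5},{"translation":[0,0,-2],"spin":0,"jaw":0.5},{"translation":[0,0,-5],"spin":0,"jaw":0.5},{"translation":[0,0,-9],"spin":0,"jaw":0.5},{"translation":[0,0,-12],"spin":0,"jaw":0.5}]'

```text
time: 9.35
tool_pos: [0.462, -0.1962, 0.1452]
tool_rot: [3.141, -0.0, 1.44]
contact_force: [0.8, -0.0, -0.1]
opening: 0.0462
grip_force: 0.0
```

```bash
python3 - <<'E'
from plan import *
p,y,s=st(); print(p,y,s['opening'],s['contact_force'])
for n in ('top','scene'):
    q,d=shot(n); C=cloud(n,d); h=cv2.cvtColor(q,cv2.COLOR_RGB2HSV)
    o=(h[...,0]<18)&(h[...,1]>140)&(h[...,2]>60)&(abs(C[...,0]-.46)<.05)&(abs(C[...,1]+.24)<.12)&(C[...,2]<.075)&(C[...,2]>.054)
    X=C[o]; print(n,o.sum(),X.min(0).round(4),X.max(0).round(4),[np.round(v,1) for v in rect(X)] if 0 else [np.round(v,1) for v in cv2.minAreaRect((X[:,:2]*1000).astype(np.float32))])
q,d=shot('wrist'); cv2.imwrite('pics/w2.png',q[...,::-1])
E
```

```text
[ 0.46196337 -0.19618376  0.14519791] 82.51431088204122 0.04620182439454653 [ 0.81346465 -0.0492981  -0.11339831]Traceback (most recent call last):
  File "<stdin>", line 6, in <module>
    return umr_minimum(a, axis, None, out, keepdims, initial, where)
ValueError: zero-size array to reduction operation minimum which has no identity
```

```bash
cat >> h.py <<'E'
def wray(uv,z,pos,rpy):
    c=get_calibration('wrist'); K=np.array(c['intrinsics']); H=np.array(c['hand_eye']); uv=np.atleast_2d(uv).astype(float)
    a=(uv-[K[0,2],K[1,2]])/K[0,0]; th=np.linalg.norm(a,axis=1); k=np.sin(th)/np.maximum(th,1e-9)
    r=np.stack([a[:,0]*k,-a[:,1]*k,-np.cos(th)],-1)
    R=Ro.from_euler('xyz',rpy).as_matrix(); o=R@H[:3,3]+pos; r=r@(R@H[:3,:3]).T
    return o+r*((z-o[2])/r[:,2])[:,None]
E
python3 - <<'E'
from plan import *
p,y,s=st(); q,d=shot('wrist'); h=cv2.cvtColor(q,cv2.COLOR_RGB2HSV)
o=((h[...,0]<16)&(h[...,1]>180)&(h[...,2]>120)).astype(np.uint8)
n,l,stt,ce=cv2.connectedComponentsWithStats(o); 
i=1+np.argmax(stt[1:,4]); print(stt[i])
k,_=cv2.findContours((l==i).astype(np.uint8),0,1); X=wray(k[0][:,0],.06,p,s['tool_rot']); r=cv2.minAreaRect((X[:,:2]*1000).astype(np.float32)); print(r,cv2.boxPoints(r).round(0).tolist())
q2=cv2.cvtColor(q,cv2.COLOR_RGB2BGR); cv2.imwrite('pics/w2.png',q2)
q,d=shot('scene'); C=cloud('scene',d); h=cv2.cvtColor(q,cv2.COLOR_RGB2HSV)
o=(h[...,0]<18)&(h[...,1]>140)&(h[...,2]>60)&(abs(C[...,0]-.46)<.05)&(abs(C[...,1]+.24)<.12)&(C[...,2]<.075)&(C[...,2]>.057)
X=C[o]; print(len(X),X.min(0),X.max(0))
E
```

```text
[ 300  197   29  120 1326]
((459.4866027832031, -211.2755889892578), (89.21292114257812, 19.73357391357422), 82.2469482421875) [[444.0, -254.0], [463.0, -257.0], [475.0, -168.0], [456.0, -166.0]]
348 [ 0.44103691 -0.28957688  0.05700114] [ 0.47197997 -0.17338272  0.06298869]
```

View pics/w2.png

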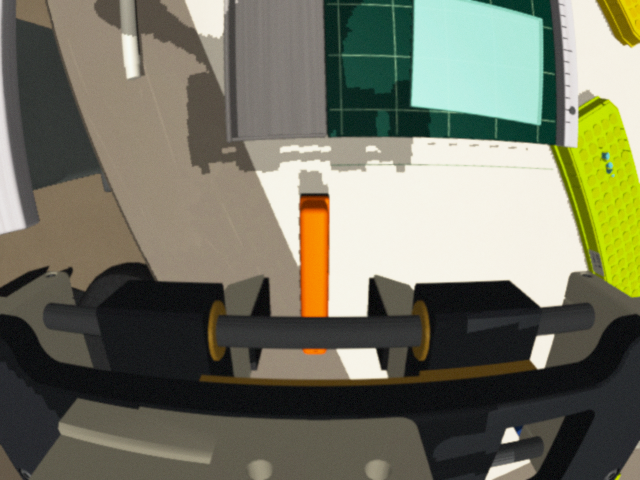

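Emit:
send_rows --targets '[{"translation":[-3.6,0,0],"spin":0,"jaw":0.5},{"translation":[-3.6,0,4],"spin":0,"jaw":0.5},{"translation":[-3.6,0,8],"spin":0,"jaw":0.5},{"translation":[-3.6,0,11],"spin":0,"jaw":0.5},{"translation":[-3.6,0,11.9],"spin":0,"jaw":0.5}]' --force 40

```text
time: 10.0
tool_pos: [0.4544, -0.23, 0.0204]
tool_rot: [-3.134, -0.004, 1.44]
contact_force: [0.3, 0.3, -0.3]
opening: 0.0457
grip_force: 0.0
```

Emit:
send_rows --targets '[{"translation":[0,0,0],"spin":0,"jaw":0.2},{"translation":[0,0,0],"spin":0,"jaw":0},{"translation":[0,0,0],"spin":0,"jaw":0},{"translation":[0,0,0],"spin":0,"jaw":0},{"translation":[0,0,0],"spin":0,"jaw":0}]' --force 40

```text
time: 10.5
tool_pos: [0.458, -0.2324, 0.026]
tool_rot: [3.139, 0.001, 1.44]
contact_force: [-1.6, 0.7, 6.1]
opening: 0.0199
grip_force: 40.0
```

```bash
python3 - <<'E'
from plan import *
p,y,s=st(); print(p,y,s['opening'],s['grip_force'],s['contact_force'])
z0=p[2]
T=[(p[0],p[1],.125,y),(.52,-.10,.125,83.9),b2w(76,68,.125,90),b2w(76,68,z0+.045,90)]
print(np.round(T,4)); plan(T,(p[0],p[1],z0,y))
E
```

```text
[ 0.45797217 -0.2323716   0.02595959] 82.52055579452599 0.019873710556923746 40.0007700920105 [-1.64736913  0.74231105  6.07889541]
[[ 4.58000e-01 -2.32400e-01  1.25000e-01  8.25206e+01]
 [ 5.20000e-01 -1.00000e-01  1.25000e-01  8.39000e+01]
 [ 6.74000e-01  6.09000e-02  1.25000e-01  8.39000e+01]
 [ 6.74000e-01  6.09000e-02  7.10000e-02  8.39000e+01]]
from [ 0.458  -0.2324  0.026 ] 82.52
shift [0.0, 0.0, -9.9] spin -0.0 len 9.9  per row(/5) [0.0, 0.0, -1.98]
shift [13.93, 4.43, -0.0] spin -1.4 len 14.6  per row(/5) [2.79, 0.89, -0.0]
shift [17.64, 13.6, -0.0] spin -0.0 len 22.3  per row(/5) [3.53, 2.72, -0.0]
shift [0.0, 0.0, 5.4] spin -0.0 len 5.4  per row(/5) [0.0, 0.0, 1.08]
```

Emit:
send_rows --targets '[{"translation":[0,0,-3],"spin":0,"jaw":0},{"translation":[0,0,-7],"spin":0,"jaw":0},{"translation":[0,0,-9.9],"spin":0,"jaw":0},{"translation":[3,1,-9.9],"spin":-0.5,"jaw":0},{"translation":[6,2,-9.9],"spin":-1.4,"jaw":0}]'

```text
time: 11.0
tool_pos: [0.4855, -0.1752, 0.1252]
tool_rot: [3.139, 0.001, 1.463]
contact_force: [0.3, 0.6, -2.5]
opening: 0.0194
grip_force: 40.0
```

Emit:
send_rows --targets '[{"translation":[3.9,1.2,0],"spin":0,"jaw":0},{"translation":[7.9,2.4,0],"spin":0,"jaw":0},{"translation":[11.5,5.2,0],"spin":0,"jaw":0},{"translation":[15,8,0],"spin":0,"jaw":0},{"translation":[18.5,10.5,0],"spin":0,"jaw":0}]'

```text
time: 11.5
tool_pos: [0.61, -0.0006, 0.124]
tool_rot: [3.141, 0.0, 1.465]
contact_force: [0.7, 0.4, -1.7]
opening: 0.02
grip_force: 40.0
```

```bash
python3 - <<'E'
from plan import *
p,y,s=st(); print(p,y,s['opening'],s['grip_force'],s['contact_force'])
T=[b2w(76,68,.125,90),b2w(76,68,.072,90)]
plan(T)
E
```

```text
[ 0.61001631 -0.00061829  0.1239823 ] 83.9305358643453 0.019959710106165533 39.99822735786438 [ 0.70309918  0.42296477 -1.74728227]
from [ 6.10e-01 -6.00e-04  1.24e-01] 83.93
shift [6.8, 5.71, -0.1] spin 0.0 len 8.9  per row(/5) [1.36, 1.14, -0.02]
shift [0.0, 0.0, 5.3] spin -0.0 len 5.3  per row(/5) [0.0, 0.0, 1.06]
```

Emit:
send_rows --targets '[{"translation":[3.4,2.9,0],"spin":0,"jaw":0},{"translation":[6.8,5.7,0],"spin":0,"jaw":0},{"translation":[6.8,5.7,2],"spin":0,"jaw":0},{"translation":[6.8,5.7,3.5],"spin":0,"jaw":0},{"translation":[6.8,5.7,4.3],"spin":0,"jaw":0}]'

```text
time: 12.0
tool_pos: [0.6711, 0.0591, 0.0783]
tool_rot: [-3.137, 0.0, 1.464]
contact_force: [-0.7, 0.5, -3.1]
opening: 0.0196
grip_force: 40.0
```

```bash
python3 - <<'E'
from plan import *
p,y,s=st(); print(p,y,s['opening'],s['grip_force'],s['contact_force'])
q,d=shot('wrist'); cv2.imwrite('pics/w3.png',q[...,::-1])
E
```

```text
[0.67107898 0.05906323 0.07829624] 83.90955171992863 0.01958936548871589 39.99924123287201 [-0.71589117  0.46165931 -3.08962979]
```

View pics/w3.png

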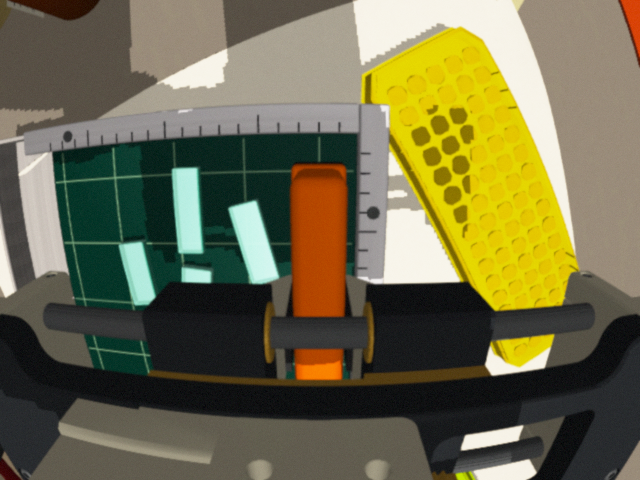

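Emit:
send_rows --targets '[{"translation":[0,0,0.4],"spin":0,"jaw":0},{"translation":[0,0,0.8],"spin":0,"jaw":0},{"translation":[0,0,1.1],"spin":0,"jaw":0},{"translation":[0,0,1.1],"spin":0,"jaw":0},{"translation":[0,0,1.1],"spin":0,"jaw":0}]'

```text
time: 12.55
tool_pos: [0.673, 0.0592, 0.0701]
tool_rot: [3.141, -0.0, 1.464]
contact_force: [-0.3, 0.1, -0.5]
opening: 0.02
grip_force: 40.0
```

Emit:
send_rows --targets '[{"translation":[0,0,0.1],"spin":0,"jaw":0},{"translation":[0,0,0.2],"spin":0,"jaw":0},{"translation":[0,0,0.2],"spin":0,"jaw":0},{"translation":[0,0,0.2],"spin":0,"jaw":0},{"translation":[0,0,0.2],"spin":0,"jaw":0}]'

```text
time: 13.05
tool_pos: [0.6729, 0.0594, 0.0678]
tool_rot: [3.141, -0.0, 1.465]
contact_force: [-0.1, -0.2, -1.6]
opening: 0.0198
grip_force: 40.0
```

Emit:
send_rows --targets '[{"translation":[0,-1.2,0],"spin":0,"jaw":0},{"translation":[0,-2.4,0],"spin":0,"jaw":0},{"translation":[0,-3.6,0],"spin":0,"jaw":0},{"translation":[0,-4.8,0],"spin":0,"jaw":0},{"translation":[0,-6,0],"spin":0,"jaw":0}]'

```text
time: 13.55
tool_pos: [0.6129, 0.0657, 0.0679]
tool_rot: [3.141, -0.0, 1.465]
contact_force: [0.7, 0.1, -1.6]
opening: 0.0197
grip_force: 40.0
```

Emit:
send_rows --targets '[{"translation":[0,-1.2,0],"spin":0,"jaw":0},{"translation":[0,-2.4,0],"spin":0,"jaw":0},{"translation":[0,-3.6,0],"spin":0,"jaw":0},{"translation":[0,-4.8,0],"spin":0,"jaw":0},{"translation":[0,-6,0],"spin":0,"jaw":0}]'

```text
time: 14.05
tool_pos: [0.5533, 0.0721, 0.068]
tool_rot: [3.141, -0.0, 1.465]
contact_force: [0.8, -0.4, -2.9]
opening: 0.0194
grip_force: 40.0
```

Emit:
send_rows --targets '[{"translation":[0,-1,0],"spin":0,"jaw":0},{"translation":[0,-2,0],"spin":0,"jaw":0},{"translation":[0,-3,0],"spin":0,"jaw":0},{"translation":[0,-4,0],"spin":0,"jaw":0},{"translation":[0,-4.8,0],"spin":0,"jaw":0}]'

```text
time: 14.55
tool_pos: [0.5049, 0.0773, 0.0677]
tool_rot: [-3.141, -0.0, 1.465]
contact_force: [-0.0, -0.3, -1.3]
opening: 0.0197
grip_force: 40.0
```

```bash
cat > glass.py <<'E'
from m import *
from plan import O,BY
def glass():
    "light glass blobs in the board area of the scene cloud and top image, in board mm"
    c,s=np.cos(np.radians(BY)),np.sin(np.radians(BY)); Rm=np.array([[c,s],[-s,c]])
    for n in('top','scene'):
        q,d=shot(n); C=cloud(n,d); B=(C[...,:2]-O)@Rm.T*1000; h=cv2.cvtColor(q,cv2.COLOR_RGB2HSV)
        k=(h[...,0]>70)&(h[...,0]<100)&(h[...,1]>35)&(h[...,2]>(105 if n=='top' else 120))&(abs(B[...,0]+30)<150)&(abs(B[...,1])<165)
        N,l,st,_=cv2.connectedComponentsWithStats(k.astype(np.uint8))
        for i in range(1,N):
            if st[i,4]<20: continue
            X=B[l==i]; print(n,st[i].tolist(),'x',np.percentile(X[:,0],[2,50,98]).round(0),'y',np.percentile(X[:,1],[2,50,98]).round(0),'z',np.percentile(C[l==i][:,2],[5,50,95]).round(3))
if __name__=='__main__':
    from plan import *
    p,y,s=st(); print(p,y,s['contact_force']); glass()
E
python3 glass.py
```

```text
[0.50487873 0.0772817  0.0677023 ] 83.92017804816426 [-0.0491623  -0.28615611 -1.3468968 ]
top [314, 182, 44, 51, 1787] x [-31.  22.  77.] y [-121.  -77.  -33.] z [0.043 0.047 0.05 ]
top [289, 258, 8, 3, 24] x [-109. -107. -102.] y [ 7. 16. 23.] z [0.002 0.022 0.024]
scene [345, 234, 60, 40, 1306] x [-32.  19.  73.] y [-121.  -79.  -32.] z [0.042 0.045 0.048]
scene [276, 237, 20, 26, 254] x [-135. -120.  -99.] y [ 47.  86. 123.] z [0.005 0.013 0.017]
scene [295, 252, 14, 14, 44] x [-114. -110. -107.] y [ 7. 29. 55.] z [0.017 0.021 0.023]
```

```bash
python3 - <<'E'
from plan import *
p,y,s=st()
plan([b2w(-90,66,.125,90),b2w(-20,-50,.125,50),b2w(23,-146,.125,10),b2w(23,-146,.1,0)],(*p,y))
E
```

```text
from [0.5046 0.0773 0.0677] 83.93
shift [-0.03, 0.42, -5.73] spin 0.0 len 5.7  per row(/5) [-0.01, 0.08, -1.15]
shift [-11.6, 7.0, -0.0] spin 40.0 len 13.5  per row(/5) [-2.32, 1.4, -0.0]
shift [-4.59, 9.46, -0.0] spin 40.0 len 10.5  per row(/5) [-0.92, 1.89, -0.0]
shift [0.0, 0.0, 2.5] spin 10.0 len 2.5  per row(/5) [0.0, 0.0, 0.5]
```

Emit:
send_rows --targets '[{"translation":[0,0,-1],"spin":0,"jaw":0},{"translation":[0,0.2,-3],"spin":0,"jaw":0},{"translation":[0,0.4,-5.7],"spin":0,"jaw":0},{"translation":[0,0.4,-5.7],"spin":0,"jaw":0},{"translation":[0,0.4,-5.7],"spin":0,"jaw":0}]'

```text
time: 15.15
tool_pos: [0.5104, 0.0766, 0.1253]
tool_rot: [3.14, -0.0, 1.464]
contact_force: [-0.7, 0.6, -1.8]
opening: 0.0198
grip_force: 40.0
```

Emit:
send_rows --targets '[{"translation":[-2.3,1.4,0],"spin":8,"jaw":0},{"translation":[-4.6,2.8,0],"spin":16,"jaw":0},{"translation":[-7,4.2,0],"spin":24,"jaw":0},{"translation":[-9.3,5.6,0],"spin":32,"jaw":0},{"translation":[-11.6,7,0],"spin":40,"jaw":0}]'

```text
time: 15.65
tool_pos: [0.5667, -0.047, 0.1232]
tool_rot: [-3.139, 0.001, 0.761]
contact_force: [0.3, -0.2, -1.5]
opening: 0.0196
grip_force: 40.0
```

Emit:
send_rows --targets '[{"translation":[-0.9,1.9,0],"spin":8,"jaw":0},{"translation":[-1.8,3.8,0],"spin":16,"jaw":0},{"translation":[-2.8,5.7,0],"spin":24,"jaw":0},{"translation":[-3.7,7.6,0],"spin":32,"jaw":0},{"translation":[-4.6,9.5,0],"spin":40,"jaw":0}]'

```text
time: 16.15
tool_pos: [0.5993, -0.147, 0.123]
tool_rot: [-3.14, 0.003, 0.062]
contact_force: [0.7, -0.0, -2.6]
opening: 0.0196
grip_force: 40.0
```

Emit:
send_rows --targets '[{"translation":[0,0,0],"spin":5,"jaw":0},{"translation":[0,0,0.5],"spin":10,"jaw":0},{"translation":[0,0,1],"spin":10,"jaw":0},{"translation":[0,0,1],"spin":10,"jaw":0},{"translation":[0,0,1],"spin":10,"jaw":0}]'

```text
time: 16.65
tool_pos: [0.5995, -0.1461, 0.114]
tool_rot: [-3.141, 0.001, -0.104]
contact_force: [-0.3, -0.2, -1.8]
opening: 0.0197
grip_force: 40.0
```

```bash
python3 - <<'E'
from plan import *
import glass
p,y,s=st(); print(p,y,s['contact_force']); glass.glass()
plan([b2w(23,-146,.068,0)])
q,d=load('scene'); q2=cv2.resize(q[205:305,245:425],None,fx=3,fy=3)
p2,_=load('top'); o=np.zeros((600,540,3),np.uint8); o[:300]=q2; o[300:]=cv2.resize(p2[158:298,225:375],(540,300))
cv2.imwrite('pics/mid.png',o[...,::-1])
E
```

```text
[ 0.59951573 -0.14609729  0.11398967] -5.97350845069825 [-0.25225756 -0.22824957 -1.7790436 ]
top [314, 182, 18, 47, 510] x [-28.  14.  77.] y [-62. -45. -31.] z [0.043 0.047 0.05 ]
top [248, 252, 49, 18, 405] x [-134. -114.  -98.] y [ 13.  79. 119.] z [0.004 0.015 0.023]
scene [345, 234, 42, 41, 785] x [-34.  -4.  71.] y [-117.  -61.  -31.] z [0.042 0.045 0.048]
scene [276, 237, 21, 26, 261] x [-135. -120.  -99.] y [ 47.  86. 124.] z [0.004 0.013 0.017]
scene [295, 252, 15, 16, 53] x [-113. -109. -106.] y [ 5. 27. 57.] z [0.015 0.021 0.024]
from [ 0.5999 -0.1462  0.1147] -6.01
shift [-0.13, 0.01, 4.67] spin 0.1 len 4.7  per row(/5) [-0.03, 0.0, 0.93]
```

Emit:
send_rows --targets '[{"translation":[-0.1,0,1.5],"spin":0,"jaw":0},{"translation":[-0.1,0,3],"spin":0,"jaw":0},{"translation":[-0.1,0,4.2],"spin":0,"jaw":0},{"translation":[-0.1,0,4.7],"spin":0,"jaw":0},{"translation":[-0.1,0,4.7],"spin":0,"jaw":0}]'

```text
time: 17.25
tool_pos: [0.5986, -0.1461, 0.0671]
tool_rot: [-3.141, 0.001, -0.106]
contact_force: [0.1, -1.1, -0.7]
opening: 0.02
grip_force: 40.0
```

Emit:
send_rows --targets '[{"translation":[0,-0.8,0],"spin":0,"jaw":0},{"translation":[0,-1.6,0],"spin":0,"jaw":0},{"translation":[0,-2.4,0],"spin":0,"jaw":0},{"translation":[0,-3.2,0],"spin":0,"jaw":0},{"translation":[0,-4,0],"spin":0,"jaw":0}]'

```text
time: 17.75
tool_pos: [0.6033, -0.1056, 0.068]
tool_rot: [3.141, -0.001, -0.106]
contact_force: [-0.1, -1.2, -1.6]
opening: 0.0198
grip_force: 40.0
```

```bash
python3 - <<'E'
from plan import *
import glass
p,y,s=st(); print(p,y,s['contact_force'],s['grip_force']); glass.glass()
plan([b2w(23,22,.068,0)])
E
```

```text
[ 0.60331489 -0.10563743  0.0680465 ] -6.057669888486423 [-0.06883952 -1.15723463 -1.62752305] 39.99906599521637
top [248, 252, 49, 18, 386] x [-134. -115.  -99.] y [ 14.  79. 120.] z [0.004 0.015 0.022]
scene [336, 230, 38, 37, 690] x [-35.  -2.  58.] y [-79. -30.  -2.] z [0.042 0.045 0.047]
scene [276, 237, 21, 26, 255] x [-135. -120.  -99.] y [ 48.  85. 125.] z [0.005 0.013 0.017]
scene [295, 252, 15, 17, 52] x [-113. -109. -106.] y [ 4. 25. 56.] z [0.015 0.02  0.024]
from [ 0.6032 -0.105   0.0678] -6.0
shift [-0.0, -12.65, -0.02] spin 0.1 len 12.6  per row(/5) [-0.0, -2.53, -0.0]
```

Emit:
send_rows --targets '[{"translation":[0,-1,0],"spin":0,"jaw":0},{"translation":[0,-2,0],"spin":0,"jaw":0},{"translation":[0,-3,0],"spin":0,"jaw":0},{"translation":[0,-4,0],"spin":0,"jaw":0},{"translation":[0,-5,0],"spin":0,"jaw":0}]'

```text
time: 18.35
tool_pos: [0.6085, -0.0558, 0.0677]
tool_rot: [-3.141, 0.0, -0.106]
contact_force: [0.2, 0.0, -1.3]
opening: 0.0198
grip_force: 40.0
```

Emit:
send_rows --targets '[{"translation":[0,-1,0],"spin":0,"jaw":0},{"translation":[0,-2,0],"spin":0,"jaw":0},{"translation":[0,-3,0],"spin":0,"jaw":0},{"translation":[0,-4,0],"spin":0,"jaw":0},{"translation":[0,-5,0],"spin":0,"jaw":0}]'

```text
time: 18.85
tool_pos: [0.6138, -0.0062, 0.0677]
tool_rot: [-3.142, -0.0, -0.106]
contact_force: [-0.2, -0.2, -2.7]
opening: 0.0199
grip_force: 40.0
```

Emit:
send_rows --targets '[{"translation":[0,-0.7,0],"spin":0,"jaw":0},{"translation":[0,-1.4,0],"spin":0,"jaw":0},{"translation":[0,-2.1,0],"spin":0,"jaw":0},{"translation":[0,-2.6,0],"spin":0,"jaw":0},{"translation":[0,-3,0],"spin":0,"jaw":0}]'

```text
time: 19.35
tool_pos: [0.6169, 0.0231, 0.0677]
tool_rot: [-3.142, 0.0, -0.106]
contact_force: [-0.6, -0.2, -1.4]
opening: 0.02
grip_force: 40.0
```

```bash
python3 - <<'E'
from plan import *
import glass
p,y,s=st(); print(p,y,s['contact_force'],s['grip_force']); glass.glass()
plan([b2w(23,38,.068,0)])
E
```

```text
[0.61689664 0.02314518 0.06769988] -6.082475017744193 [-0.62539404 -0.16285488 -1.40757412] 39.99915540218353
scene [305, 202, 34, 34, 502] x [-35.  -4.  59.] y [ 50. 102. 127.] z [0.042 0.045 0.047]
scene [276, 237, 21, 26, 257] x [-135. -119.  -99.] y [ 46.  84. 122.] z [0.004 0.012 0.017]
scene [295, 252, 15, 17, 53] x [-112. -109. -106.] y [ 4. 24. 57.] z [0.014 0.02  0.023]
from [0.6169 0.0233 0.0677] -6.06
shift [-0.02, -1.34, -0.03] spin 0.0 len 1.3  per row(/5) [-0.0, -0.27, -0.01]
```

Emit:
send_rows --targets '[{"translation":[0,-0.3,0],"spin":0,"jaw":0},{"translation":[0,-0.6,0],"spin":0,"jaw":0},{"translation":[0,-0.9,0],"spin":0,"jaw":0},{"translation":[0,-1.0,0],"spin":0,"jaw":0},{"translation":[0,-1.1,0],"spin":0,"jaw":0}]'

```text
time: 19.95
tool_pos: [0.618, 0.0338, 0.0677]
tool_rot: [-3.142, 0.0, -0.106]
contact_force: [0.2, -0.4, -1.4]
opening: 0.0199
grip_force: 40.0
```

Emit:
send_rows --targets '[{"translation":[0,-0.05,0],"spin":0,"jaw":0},{"translation":[0,-0.1,0],"spin":0,"jaw":0},{"translation":[0,-0.15,0],"spin":0,"jaw":0},{"translation":[0,-0.2,0],"spin":0,"jaw":0},{"translation":[0,-0.2,0],"spin":0,"jaw":0}]'

```text
time: 20.45
tool_pos: [0.6183, 0.0358, 0.0677]
tool_rot: [-3.141, -0.0, -0.106]
contact_force: [-0.4, -0.6, -1.5]
opening: 0.0194
grip_force: 40.0
```

No contact yet; continue in small steps.

Emit:
send_rows --targets '[{"translation":[0,-0.05,0],"spin":0,"jaw":0},{"translation":[0,-0.1,0],"spin":0,"jaw":0},{"translation":[0,-0.15,0],"spin":0,"jaw":0},{"translation":[0,-0.2,0],"spin":0,"jaw":0},{"translation":[0,-0.2,0],"spin":0,"jaw":0}]'

```text
time: 20.95
tool_pos: [0.6184, 0.0369, 0.0677]
tool_rot: [3.141, 0.0, -0.106]
contact_force: [-1.3, -5.6, -2.1]
opening: 0.0196
grip_force: 40.0
```

Emit:
send_rows --targets '[{"translation":[0,-0.05,0],"spin":0,"jaw":0},{"translation":[0,-0.1,0],"spin":0,"jaw":0},{"translation":[0,-0.1,0],"spin":0,"jaw":0},{"translation":[0,-0.1,0],"spin":0,"jaw":0},{"translation":[0,-0.1,0],"spin":0,"jaw":0}]'

```text
time: 21.45
tool_pos: [0.6185, 0.037, 0.0678]
tool_rot: [3.139, 0.0, -0.106]
contact_force: [-1.1, -8.6, -1.3]
opening: 0.0198
grip_force: 40.0
```

```bash
python3 - <<'E'
from plan import *
p,y,s=st(); print(p,y)
T=(*p,y)
plan([b2w(27,22,.0675,0),b2w(27,22,.125,0),b2w(-20,50,.125,40),b2w(-58,76,.125,80),b2w(-58,76,.068,90)],T)
E
```

```text
[0.61845185 0.03702372 0.06777266] -6.086743549266298
from [0.6185 0.037  0.0678] -6.09
shift [0.37, 1.63, 0.03] spin 0.0 len 1.7  per row(/5) [0.07, 0.33, 0.01]
shift [0.0, -0.0, -5.75] spin -0.0 len 5.8  per row(/5) [0.0, -0.0, -1.15]
shift [-4.7, -2.8, -0.0] spin -40.0 len 5.5  per row(/5) [-0.94, -0.56, -0.0]
shift [-1.24, -4.43, -0.0] spin -40.0 len 4.6  per row(/5) [-0.25, -0.89, -0.0]
shift [0.0, 0.0, 5.7] spin -10.0 len 5.7  per row(/5) [0.0, 0.0, 1.14]
```

Emit:
send_rows --targets '[{"translation":[0,0.6,0],"spin":0,"jaw":0},{"translation":[0,1.6,0],"spin":0,"jaw":0},{"translation":[0,1.6,-1.5],"spin":0,"jaw":0},{"translation":[0,1.6,-4],"spin":0,"jaw":0},{"translation":[0,1.6,-5.8],"spin":0,"jaw":0}]'

```text
time: 21.95
tool_pos: [0.6172, 0.0225, 0.1269]
tool_rot: [-3.141, -0.001, -0.107]
contact_force: [-0.5, 0.4, -1.5]
opening: 0.02
grip_force: 40.0
```

Emit:
send_rows --targets '[{"translation":[-0.9,-0.6,0],"spin":-8,"jaw":0},{"translation":[-1.8,-1.2,0],"spin":-16,"jaw":0},{"translation":[-2.7,-1.7,0],"spin":-24,"jaw":0},{"translation":[-3.5,-2.3,0],"spin":-32,"jaw":0},{"translation":[-4.3,-2.8,0],"spin":-40,"jaw":0}]'

```text
time: 22.45
tool_pos: [0.5767, 0.0554, 0.1258]
tool_rot: [-3.141, -0.001, 0.597]
contact_force: [0.1, 0.2, -2.0]
opening: 0.0199
grip_force: 40.0
```

Emit:
send_rows --targets '[{"translation":[-0.3,-0.9,0],"spin":-8,"jaw":0},{"translation":[-0.5,-1.8,0],"spin":-16,"jaw":0},{"translation":[-0.8,-2.7,0],"spin":-24,"jaw":0},{"translation":[-1,-3.6,0],"spin":-32,"jaw":0},{"translation":[-1.2,-4.4,0],"spin":-40,"jaw":0}]'

```text
time: 22.95
tool_pos: [0.5422, 0.0852, 0.1258]
tool_rot: [-3.142, -0.001, 1.296]
contact_force: [0.9, -0.3, -2.0]
opening: 0.0199
grip_force: 40.0
```

Emit:
send_rows --targets '[{"translation":[0,0,0],"spin":-5,"jaw":0},{"translation":[0,0,0.5],"spin":-10,"jaw":0},{"translation":[0,0,1],"spin":-10,"jaw":0},{"translation":[0,0,1],"spin":-10,"jaw":0},{"translation":[0,0,1],"spin":-10,"jaw":0}]'

```text
time: 23.45
tool_pos: [0.5425, 0.0849, 0.1156]
tool_rot: [-3.141, -0.0, 1.463]
contact_force: [0.1, 1.5, -1.7]
opening: 0.0197
grip_force: 40.0
```

```bash
python3 - <<'E'
from plan import *
import glass
p,y,s=st(); print(p,y,s['contact_force'],s['grip_force']); glass.glass()
plan([b2w(-58,76,.068,90),b2w(-34,76,.068,90)])
E
```

```text
[0.54252993 0.08488897 0.11562107] 83.80628073818426 [ 0.08925982  1.49754733 -1.70557987] 39.999271631240845
top [281, 258, 16, 3, 42] x [-111. -108. -103.] y [ 7. 26. 40.] z [0.004 0.022 0.025]
scene [321, 199, 37, 35, 622] x [-32.  40.  72.] y [ 49.  80. 137.] z [0.042 0.045 0.048]
scene [276, 237, 21, 26, 255] x [-134. -119. -100.] y [ 47.  85. 122.] z [0.005 0.012 0.017]
scene [295, 252, 15, 17, 51] x [-113. -109. -105.] y [ 5. 25. 56.] z [0.013 0.021 0.023]
from [0.5427 0.0849 0.1158] 83.85
shift [-0.19, -0.09, 4.78] spin -0.1 len 4.8  per row(/5) [-0.04, -0.02, 0.96]
shift [0.0, 2.4, -0.0] spin -0.0 len 2.4  per row(/5) [0.0, 0.48, -0.0]
```

Emit:
send_rows --targets '[{"translation":[-0.2,0,1.5],"spin":0,"jaw":0},{"translation":[-0.2,0,3],"spin":0,"jaw":0},{"translation":[-0.2,0,4.3],"spin":0,"jaw":0},{"translation":[-0.2,0,4.8],"spin":0,"jaw":0},{"translation":[-0.2,0,4.8],"spin":0,"jaw":0}]'

```text
time: 24.05
tool_pos: [0.5421, 0.083, 0.0671]
tool_rot: [-3.14, 0.0, 1.464]
contact_force: [-0.7, -0.1, -1.3]
opening: 0.02
grip_force: 40.0
```

Emit:
send_rows --targets '[{"translation":[0,0.5,0],"spin":0,"jaw":0},{"translation":[0,1,0],"spin":0,"jaw":0},{"translation":[0,1.5,0],"spin":0,"jaw":0},{"translation":[0,2,0],"spin":0,"jaw":0},{"translation":[0,2.3,0],"spin":0,"jaw":0}]'

```text
time: 24.55
tool_pos: [0.5659, 0.0805, 0.0679]
tool_rot: [3.141, -0.0, 1.465]
contact_force: [-0.4, 0.3, -1.1]
opening: 0.0198
grip_force: 40.0
```

Emit:
send_rows --targets '[{"translation":[0,0.1,0],"spin":0,"jaw":0},{"translation":[0,0.2,0],"spin":0,"jaw":0},{"translation":[0,0.3,0],"spin":0,"jaw":0},{"translation":[0,0.4,0],"spin":0,"jaw":0},{"translation":[0,0.5,0],"spin":0,"jaw":0}]'

```text
time: 25.05
tool_pos: [0.5702, 0.08, 0.0677]
tool_rot: [3.142, -0.0, 1.465]
contact_force: [0.0, -0.1, -2.4]
opening: 0.0199
grip_force: 40.0
```

```bash
python3 - <<'E'
from plan import *
p,y,s=st(); print(p,y,s['contact_force'],s['grip_force'])
plan([b2w(-27,76,.068,90)])
E
```

```text
[0.57023965 0.08002001 0.06769191] 83.91685426785435 [ 0.03222318 -0.06831126 -2.40160298] 39.999162554740906
from [0.5702 0.08   0.0677] 83.92
shift [0.01, 0.22, -0.03] spin 0.0 len 0.2  per row(/5) [0.0, 0.04, -0.01]
```

Emit:
send_rows --targets '[{"translation":[0,0.05,0],"spin":0,"jaw":0},{"translation":[0,0.1,0],"spin":0,"jaw":0},{"translation":[0,0.15,0],"spin":0,"jaw":0},{"translation":[0,0.2,0],"spin":0,"jaw":0},{"translation":[0,0.2,0],"spin":0,"jaw":0}]'

```text
time: 25.55
tool_pos: [0.5709, 0.08, 0.0675]
tool_rot: [-3.139, 0.0, 1.465]
contact_force: [-5.3, 1.0, 1.5]
opening: 0.0196
grip_force: 40.0
```

Emit:
send_rows --targets '[{"translation":[0,0.05,0],"spin":0,"jaw":0},{"translation":[0,0.1,0],"spin":0,"jaw":0},{"translation":[0,0.1,0],"spin":0,"jaw":0},{"translation":[0,0.1,0],"spin":0,"jaw":0},{"translation":[0,0.1,0],"spin":0,"jaw":0}]'

```text
time: 26.05
tool_pos: [0.571, 0.0799, 0.0672]
tool_rot: [-3.137, 0.0, 1.465]
contact_force: [-7.3, 0.5, 2.0]
opening: 0.02
grip_force: 40.0
```

Emit:
send_rows --targets '[{"translation":[0,0.05,0],"spin":0,"jaw":0},{"translation":[0,0.1,0],"spin":0,"jaw":0},{"translation":[0,0.15,0],"spin":0,"jaw":0},{"translation":[0,0.2,0],"spin":0,"jaw":0},{"translation":[0,0.2,0],"spin":0,"jaw":0}]'

```text
time: 26.55
tool_pos: [0.5711, 0.0799, 0.0669]
tool_rot: [-3.132, 0.001, 1.465]
contact_force: [-12.9, 0.6, 3.2]
opening: 0.02
grip_force: 40.0
```

```bash
python3 - <<'E'
from plan import *
p,y,s=st(); print(p,y,s['contact_force'],s['torque'])
q,d=shot('scene'); cv2.imwrite('pics/n1.png',cv2.resize(q[180:280,270:420],None,fx=5,fy=5)[...,::-1])
plan([b2w(-48,76,.0675,90),b2w(-48,76,.125,90),b2w(-10,40,.125,50),b2w(25,22,.125,10),b2w(33,22,.0675,0)],(*p,y))
E
```

```text
[0.57114606 0.07991421 0.06685653] 83.93722949072112 [-12.92667594   0.57516382   3.17343621] [0.16075365 2.43718015 0.0460046 ]
from [0.5711 0.0799 0.0669] 83.94
shift [0.01, -1.97, -0.06] spin 0.0 len 2.0  per row(/5) [0.0, -0.39, -0.01]
shift [0.0, 0.0, -5.75] spin -0.0 len 5.8  per row(/5) [0.0, 0.0, -1.15]
shift [-3.6, 3.8, -0.0] spin 40.0 len 5.2  per row(/5) [-0.72, 0.76, -0.0]
shift [0.87, 3.84, -0.0] spin 40.0 len 3.9  per row(/5) [0.17, 0.77, -0.0]
shift [0.79, 0.14, 5.75] spin 10.0 len 5.8  per row(/5) [0.16, 0.03, 1.15]
```

Emit:
send_rows --targets '[{"translation":[0,-0.8,0],"spin":0,"jaw":0},{"translation":[0,-2.2,0],"spin":0,"jaw":0},{"translation":[0,-2.2,-1.5],"spin":0,"jaw":0},{"translation":[0,-2.2,-4],"spin":0,"jaw":0},{"translation":[0,-2.2,-5.8],"spin":0,"jaw":0}]'

```text
time: 27.1
tool_pos: [0.5544, 0.0818, 0.1273]
tool_rot: [3.138, -0.0, 1.465]
contact_force: [0.5, -1.0, -2.2]
opening: 0.0198
grip_force: 40.0
```

Emit:
send_rows --targets '[{"translation":[-0.7,0.8,0],"spin":8,"jaw":0},{"translation":[-1.4,1.5,0],"spin":16,"jaw":0},{"translation":[-2.2,2.3,0],"spin":24,"jaw":0},{"translation":[-2.9,3,0],"spin":32,"jaw":0},{"translation":[-3.6,3.8,0],"spin":40,"jaw":0}]'

```text
time: 27.6
tool_pos: [0.5882, 0.0416, 0.1261]
tool_rot: [3.14, -0.002, 0.761]
contact_force: [0.5, -0.0, -1.6]
opening: 0.0201
grip_force: 40.0
```

Emit:
send_rows --targets '[{"translation":[0.2,0.8,0],"spin":8,"jaw":0},{"translation":[0.4,1.5,0],"spin":16,"jaw":0},{"translation":[0.6,2.3,0],"spin":24,"jaw":0},{"translation":[0.8,3.1,0],"spin":32,"jaw":0},{"translation":[0.9,3.8,0],"spin":40,"jaw":0}]'

```text
time: 28.1
tool_pos: [0.6212, 0.0205, 0.126]
tool_rot: [3.141, -0.002, 0.062]
contact_force: [-0.2, -0.0, -1.6]
opening: 0.0196
grip_force: 40.0
```

Emit:
send_rows --targets '[{"translation":[0.3,0,0],"spin":5,"jaw":0},{"translation":[0.6,0.1,0.5],"spin":10,"jaw":0},{"translation":[0.8,0.1,1],"spin":10,"jaw":0},{"translation":[0.8,0.1,1],"spin":10,"jaw":0},{"translation":[0.8,0.1,1],"spin":10,"jaw":0}]'

```text
time: 28.6
tool_pos: [0.6281, 0.0205, 0.1156]
tool_rot: [-3.142, -0.0, -0.104]
contact_force: [0.7, 0.6, -1.1]
opening: 0.02
grip_force: 40.0
```

```bash
python3 - <<'E'
from plan import *
import glass
p,y,s=st(); print(p,y,s['contact_force'],s['grip_force']); glass.glass()
plan([b2w(30,20,.068,0),b2w(30,38,.068,0)])
E
```

```text
[0.62814057 0.02046309 0.11558298] -5.982519535001875 [ 0.69065475  0.61030527 -1.12781935] 39.999216198921204
scene [308, 200, 30, 31, 426] x [-16.   5.  50.] y [ 52. 108. 139.] z [0.042 0.045 0.048]
scene [276, 237, 21, 26, 255] x [-135. -119.  -99.] y [ 47.  85. 123.] z [0.004 0.012 0.017]
scene [295, 252, 15, 17, 53] x [-112. -109. -105.] y [ 4. 26. 55.] z [0.011 0.02  0.023]
from [0.6283 0.0205 0.1159] -6.02
shift [-0.48, 0.29, 4.79] spin 0.1 len 4.8  per row(/5) [-0.1, 0.06, 0.96]
shift [-0.0, -1.8, -0.0] spin -0.0 len 1.8  per row(/5) [-0.0, -0.36, -0.0]
```

Emit:
send_rows --targets '[{"translation":[-0.6,0.3,0.5],"spin":0,"jaw":0},{"translation":[-0.6,0.3,2.5],"spin":0,"jaw":0},{"translation":[-0.6,0.3,4.2],"spin":0,"jaw":0},{"translation":[-0.6,0.3,4.8],"spin":0,"jaw":0},{"translation":[-0.6,0.3,4.8],"spin":0,"jaw":0}]'

```text
time: 29.2
tool_pos: [0.6213, 0.018, 0.0673]
tool_rot: [-3.142, 0.001, -0.106]
contact_force: [-0.1, 0.3, -2.4]
opening: 0.0199
grip_force: 40.0
```

Emit:
send_rows --targets '[{"translation":[0,-0.4,0],"spin":0,"jaw":0},{"translation":[0,-0.8,0],"spin":0,"jaw":0},{"translation":[0,-1.2,0],"spin":0,"jaw":0},{"translation":[0,-1.4,0],"spin":0,"jaw":0},{"translation":[0,-1.6,0],"spin":0,"jaw":0}]'

```text
time: 29.7
tool_pos: [0.6236, 0.0344, 0.0679]
tool_rot: [-3.142, -0.0, -0.106]
contact_force: [0.1, 0.7, -1.9]
opening: 0.0199
grip_force: 40.0
```

Emit:
send_rows --targets '[{"translation":[0,-0.1,0],"spin":0,"jaw":0},{"translation":[0,-0.2,0],"spin":0,"jaw":0},{"translation":[0,-0.25,0],"spin":0,"jaw":0},{"translation":[0,-0.3,0],"spin":0,"jaw":0},{"translation":[0,-0.3,0],"spin":0,"jaw":0}]'

```text
time: 30.2
tool_pos: [0.6238, 0.0363, 0.0677]
tool_rot: [3.141, 0.0, -0.106]
contact_force: [-1.0, -4.5, -0.8]
opening: 0.0194
grip_force: 40.0
```

Emit:
send_rows --targets '[{"translation":[0,-0.1,0],"spin":0,"jaw":0},{"translation":[0,-0.15,0],"spin":0,"jaw":0},{"translation":[0,-0.2,0],"spin":0,"jaw":0},{"translation":[0,-0.2,0],"spin":0,"jaw":0},{"translation":[0,-0.2,0],"spin":0,"jaw":0}]'

```text
time: 30.7
tool_pos: [0.6239, 0.0365, 0.0678]
tool_rot: [3.138, 0.0, -0.106]
contact_force: [-2.5, -10.0, -0.0]
opening: 0.0201
grip_force: 40.0
```

Emit:
send_rows --targets '[{"translation":[0,0.8,0],"spin":0,"jaw":0},{"translation":[0,2.2,0],"spin":0,"jaw":0},{"translation":[0,2.2,-1.5],"spin":0,"jaw":0},{"translation":[0,2.2,-4],"spin":0,"jaw":0},{"translation":[0,2.2,-6.2],"spin":0,"jaw":0}]'

```text
time: 31.2
tool_pos: [0.6217, 0.0165, 0.1304]
tool_rot: [-3.141, 0.0, -0.107]
contact_force: [1.5, -0.4, -1.9]
opening: 0.0197
grip_force: 40.0
```

```bash
python3 - <<'E'
from plan import *
p,y,s=st()
plan([b2w(0,-110,.13,20),(.50,-.22,.13,60),(.50,-.22,.03,60)],(*p,y))
E
```

```text
from [0.6217 0.0165 0.1304] -6.12
shift [-2.87, 12.82, 0.04] spin -20.0 len 13.1  per row(/5) [-0.57, 2.56, 0.01]
shift [-10.41, 8.96, -0.0] spin -46.1 len 13.7  per row(/5) [-2.08, 1.79, -0.0]
shift [0.0, 0.0, 10.0] spin 0 len 10.0  per row(/5) [0.0, 0.0, 2.0]
```

Emit:
send_rows --targets '[{"translation":[-0.6,2.6,0],"spin":-4,"jaw":0},{"translation":[-1.1,5.1,0],"spin":-8,"jaw":0},{"translation":[-1.7,7.7,0],"spin":-12,"jaw":0},{"translation":[-2.3,10.3,0],"spin":-16,"jaw":0},{"translation":[-2.9,12.8,0],"spin":-20,"jaw":0}]'

```text
time: 31.7
tool_pos: [0.5788, -0.1085, 0.1298]
tool_rot: [-3.141, -0.001, 0.245]
contact_force: [0.4, 1.1, -2.3]
opening: 0.0198
grip_force: 40.0
```

Emit:
send_rows --targets '[{"translation":[-2.1,1.8,0],"spin":-8,"jaw":0},{"translation":[-4.2,3.6,0],"spin":-16,"jaw":0},{"translation":[-6.2,5.4,0],"spin":-24,"jaw":0},{"translation":[-8.3,7.2,0],"spin":-32,"jaw":0},{"translation":[-10.4,9,0],"spin":-40,"jaw":0}]'

```text
time: 32.2
tool_pos: [0.4992, -0.2207, 0.1298]
tool_rot: [3.141, -0.001, 0.946]
contact_force: [0.5, 0.5, -2.4]
opening: 0.0198
grip_force: 40.0
```

```bash
python3 - <<'E'
from m import *
import glass
from plan import *
p_,y,s=st(); print(p_,y,s['contact_force'],s['opening']); glass.glass()
p,d=load('top'); g,h=board(p)
g=cv2.morphologyEx(g,cv2.MORPH_CLOSE,np.ones((5,5),np.uint8))
cs,_=cv2.findContours(g,0,cv2.CHAIN_APPROX_NONE); c=max(cs,key=cv2.contourArea)[:,0]; r=rect(ray('top',c,.04)); print('mat',r)
lt=((g>0)&(p[...,1]>105)).astype(np.uint8); n,l,stt,_=cv2.connectedComponentsWithStats(lt,connectivity=4); i=1+np.argmax(stt[1:,4])
k,_=cv2.findContours((l==i).astype(np.uint8),0,cv2.CHAIN_APPROX_NONE); r=rect(ray('top',k[0][:,0],.046)); print('plate',r)
cc,sn=np.cos(np.radians(BY)),np.sin(np.radians(BY)); print(((cv2.boxPoints(r)/1000-O)@np.array([[cc,sn],[-sn,cc]]).T*1000).round(1))
o=np.zeros((600,780,3),np.uint8); o[:,:]=0; o[:520,:]=cv2.resize(p[158:258,228:378],(780,520),interpolation=cv2.INTER_CUBIC); cv2.imwrite('pics/fin.png',o[...,::-1])
E
```

```text
[ 0.49920767 -0.22067621  0.12980254] 54.22430585703257 [ 0.4955896   0.51265781 -2.435661  ] 0.01979036225505483
top [243, 170, 43, 48, 1749] x [-13.  40.  94.] y [ 51.  94. 137.] z [0.043 0.046 0.05 ]
top [248, 252, 49, 17, 361] x [-132. -113.  -98.] y [ 12.  79. 119.] z [0.006 0.015 0.023]
scene [308, 196, 56, 35, 1035] x [-15.  37.  92.] y [ 51.  92. 138.] z [0.042 0.045 0.048]
scene [276, 237, 21, 26, 257] x [-135. -119.  -99.] y [ 48.  85. 123.] z [0.004 0.012 0.017]
scene [295, 252, 15, 16, 56] x [-113. -109. -105.] y [ 5. 26. 55.] z [0.014 0.02  0.023]
mat ((572.9267578125, 3.9433746337890625), (277.8451232910156, 231.93467712402344), 84.15177917480469)
plate ((641.1275024414062, 90.30915069580078), (90.00198364257812, 110.34850311279297), 84.15178680419922)
[[-14.8  48.5]
 [ 95.6  49. ]
 [ 95.2 139. ]
 [-15.2 138.5]]
```

View pics/fin.png

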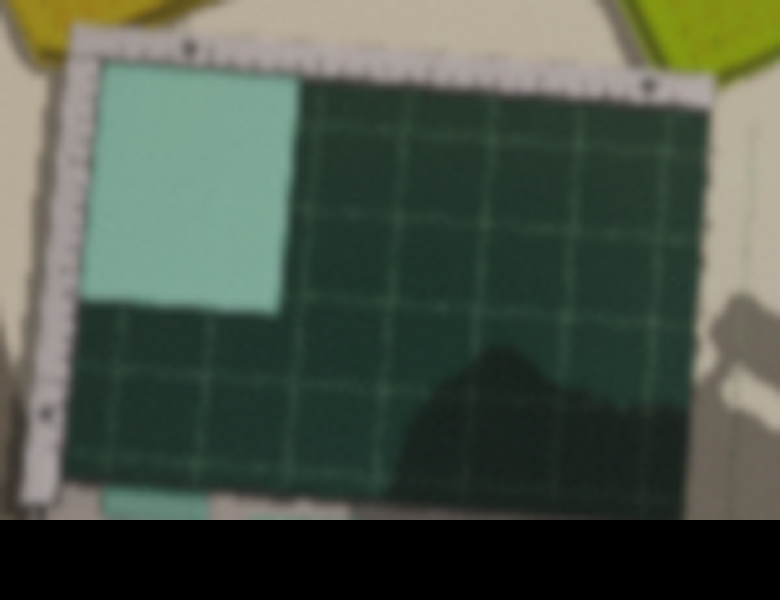

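Emit:
send_rows --targets '[{"translation":[0,0,3],"spin":0,"jaw":0},{"translation":[0,0,6.5],"spin":0,"jaw":0},{"translation":[0,0,9],"spin":0,"jaw":0},{"translation":[0,0,10],"spin":0,"jaw":0},{"translation":[0,0,10],"spin":0,"jaw":0}]'

```text
time: 32.8
tool_pos: [0.4996, -0.2189, 0.0287]
tool_rot: [-3.139, -0.0, 0.94]
contact_force: [-0.8, -0.9, -1.6]
opening: 0.0198
grip_force: 40.0
```

Emit:
send_rows --targets '[{"translation":[0,0,0.1],"spin":0,"jaw":0},{"translation":[0,0,0.2],"spin":0,"jaw":0},{"translation":[0,0,0.3],"spin":0,"jaw":0},{"translation":[0,0,0.4],"spin":0,"jaw":0},{"translation":[0,0,0.4],"spin":0,"jaw":0}]'

```text
time: 33.3
tool_pos: [0.5003, -0.2196, 0.0261]
tool_rot: [3.141, -0.0, 0.941]
contact_force: [0.9, 0.1, -1.6]
opening: 0.0197
grip_force: 40.0
```

Emit:
send_rows --targets '[{"translation":[0,0,0.05],"spin":0,"jaw":0},{"translation":[0,0,0.1],"spin":0,"jaw":0},{"translation":[0,0,0.1],"spin":0,"jaw":0},{"translation":[0,0,0.1],"spin":0,"jaw":0},{"translation":[0,0,0.1],"spin":0,"jaw":0}]' --force 15

```text
time: 33.8
tool_pos: [0.5004, -0.2195, 0.0259]
tool_rot: [3.14, -0.0, 0.941]
contact_force: [-2.1, 2.7, 9.2]
opening: 0.0198
grip_force: 15.0
```

Contact with the bench; release and withdraw.

Emit:
send_rows --targets '[{"translation":[0,0,0],"spin":0,"jaw":0.3},{"translation":[0,0,0],"spin":0,"jaw":0.5},{"translation":[0,0,0],"spin":0,"jaw":0.6},{"translation":[0,0,0],"spin":0,"jaw":0.6},{"translation":[0,0,0],"spin":0,"jaw":0.6}]'

```text
time: 34.3
tool_pos: [0.5, -0.2195, 0.0246]
tool_rot: [-3.141, -0.0, 0.941]
contact_force: [0.5, 1.0, 0.2]
opening: 0.0533
grip_force: 0.0
```

Emit:
send_rows --targets '[{"translation":[0,0,-2],"spin":0,"jaw":0.6},{"translation":[0,0,-5],"spin":0,"jaw":0.6},{"translation":[0,0,-9],"spin":0,"jaw":0.6},{"translation":[0,0,-13],"spin":0,"jaw":0.6},{"translation":[0,0,-16],"spin":0,"jaw":0.6}]'

```text
time: 34.8
tool_pos: [0.5005, -0.2197, 0.1872]
tool_rot: [3.139, -0.0, 0.941]
contact_force: [-0.9, -0.4, -0.2]
opening: 0.055
grip_force: 0.0
```

Emit:
send_rows --targets '[{"translation":[0,0,0],"spin":0,"jaw":0.6},{"translation":[0,0,0],"spin":0,"jaw":0.6},{"translation":[0,0,0],"spin":0,"jaw":0.6},{"translation":[0,0,0],"spin":0,"jaw":0.6},{"translation":[0,0,0],"spin":0,"jaw":0.6}]'

```text
time: 35.3
tool_pos: [0.4996, -0.2192, 0.1835]
tool_rot: [-3.139, 0.0, 0.941]
contact_force: [0.4, -1.1, -0.2]
opening: 0.055
grip_force: 0.0
```

```bash
python3 - <<'E'
from plan import *
import glass
p,y,s=st(); print(p,s['contact_force'],s['opening']); glass.glass()
q,d=load('scene'); C=cloud('scene',d); h=cv2.cvtColor(q,cv2.COLOR_RGB2HSV)
o=(h[...,0]<18)&(h[...,1]>140)&(h[...,2]>60)&(abs(C[...,0]-.5)<.07)&(abs(C[...,1]+.22)<.08)&(C[...,2]<.09)
X=C[o]; print(o.sum(),X.min(0).round(3),X.max(0).round(3)); t=X[X[:,2]>.055]
A=np.c_[t[:,:2],np.ones(len(t))]; print('top slope',np.linalg.lstsq(A,t[:,2],rcond=None)[0],len(t))
E
```

```text
[ 0.49963965 -0.21924144  0.18353362] [ 0.42898377 -1.12564631 -0.21342191] 0.054962010129655896
top [243, 170, 43, 48, 1754] x [-13.  40.  94.] y [ 51.  94. 137.] z [0.043 0.047 0.05 ]
top [248, 252, 49, 18, 364] x [-132. -113.  -98.] y [ 12.  79. 120.] z [0.006 0.016 0.023]
scene [308, 196, 50, 35, 903] x [-15.  30.  91.] y [ 51.  99. 140.] z [0.042 0.045 0.048]
scene [276, 237, 21, 26, 261] x [-135. -120.  -99.] y [ 47.  84. 122.] z [0.004 0.013 0.017]
scene [295, 252, 15, 17, 56] x [-114. -109. -105.] y [ 5. 29. 58.] z [0.013 0.02  0.024]
733 [ 0.457 -0.273  0.009] [ 0.54  -0.166  0.063]
top slope [ 0.05605261 -0.03644919  0.02257591] 387
```

Block stands upright (top at 0.06 m), plate in the corner, offcuts in the gutter: handing in.

```bash
python3 -c "
from cell import job
print(job.hand_in())"
```

```text
the job is handed in; nothing more can be done
None
```

The job is handed in at about 35 s (no verdict returned): my last checks showed the offcuts in the gutter, the plate against both fences, and the block let go on its rubber foot on the bench; I did not measure the tape roll or bottle afterwards.

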